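# Scoop used tube stoppers into the waste container and hang the scoop up

## Task

Without touching the used stoppers with the fingers, scoop at least three of the four out of the tray in one go with the steel scoop and tip them into the yellow waste container's open mouth; none may end up spilled outside the tray and the container. Then hang the scoop by the slot in its handle on the stand's level pin, let go and leave it hanging still. Leave the other things on the bench where they stand.

Things in the scene. Friction and masses are not known exactly. Their poses are not given: they have to be found in the camera images.
- scoop: Steel hand scoop, 0.24 kg: pan 110 mm long (x) by 98 mm wide (y), floor 2 mm, walls 34 mm high (sides 2 mm thick, ending 25 mm short of the lip; back 3 mm), front (+x) open with a straight lip. Origin: centre of the pan's underside; x to the lip (x = +55 mm), z up. Starts standing on its pan before the hanger, within 17 degrees of its yaw. Hung by its slot, it comes to rest about 35 degrees nose-down.
- scoop_pan (a point): Middle of the space inside the pan, at (0, 0, 15) mm in the scoop's frame.
- scoop_grip (a point): Grip point at (-83, 0, 131) mm in the scoop's frame, on the flat bar handle (12 mm thick in y, 30 mm deep), which rises backwards from the pan's back wall top at 76 degrees, along (-0.242, 0, 0.970), ends at (-89, 0, 156) mm and is plain over its last 65 mm. Grip it across y. Axes as the scoop.
- scoop_slot (a point): Where the pin's axis lies when seated, at (-71, 0, 89) mm in the scoop's frame. The slot, below the grip, goes through the handle in y and opens at its upper-front edge towards (0.970, 0, 0.242): 20 mm deep, pocket 22 mm wide; a 5 mm catch on the grip side narrows the mouth (centre (-56, 0, 83) mm) to 17 mm.
- tray: Blue plastic tray, fixed, outside 290 mm long (x) by 118 mm wide (y) by 35 mm high, walls and floor 5 mm thick, open on top. Origin: centre of its underside, z up. The stoppers start lying in its +x half (the half away from the robot), the other half is empty.
- container: Yellow plastic waste container, fixed, 190 mm (x) by 150 mm (y) by 110 mm high, walls 6 mm. Origin: centre of its underside. A fixed red cover, top at 115 mm, closes its far part (x from +20 to +95 mm) and carries a 10 mm rib on top; the rest is the open mouth.
- container_mouth (a point): Centre of the container's open mouth, at rim height (110 mm), 34.5 mm to -x of the container's centre; the opening is 109 mm in x by 138 mm in y. Axes as the container.
- hanger: Scoop stand fixed to the bench: a base 60 by 70 by 10 mm centred at (60, 75) mm, an upright round post of 14 mm diameter at (60, 65) mm, 200 mm high, and a level pin. Origin on the bench, z up; -x is the side towards the robot.
- hanger_pin (a point): On the axis of the stand's level pin, 8 mm diameter, 190 mm above the bench, which runs along the hanger's y from the post (73 mm to +y of this point) to a round head of 18 mm diameter (62 mm to -y of this point); at (60, -8, 190) mm in the hanger's frame, axes as the hanger.
- stopper1: Smooth grey hard-plastic tube stopper, a stubby round-ended plug 30 mm in diameter and 42 mm long (along its x), slippery, 20 g (one of four alike). Origin at its centre; it starts lying on the tray's floor (5 mm above the bench) in any direction, and rolls.
- stopper2: Smooth grey hard-plastic tube stopper, a stubby round-ended plug 30 mm in diameter and 42 mm long (along its x), slippery, 20 g (one of four alike). Origin at its centre; it starts lying on the tray's floor (5 mm above the bench) in any direction, and rolls.
- stopper3: Smooth grey hard-plastic tube stopper, a stubby round-ended plug 30 mm in diameter and 42 mm long (along its x), slippery, 20 g (one of four alike). Origin at its centre; it starts lying on the tray's floor (5 mm above the bench) in any direction, and rolls.
- stopper4: Smooth grey hard-plastic tube stopper, a stubby round-ended plug 30 mm in diameter and 42 mm long (along its x), slippery, 20 g (one of four alike). Origin at its centre; it starts lying on the tray's floor (5 mm above the bench) in any direction, and rolls.
- reagent: Brown bottle, 56 mm diameter, 130 mm high, at the back; a loose bystander, not to be disturbed. Origin: centre of its underside.
- jar: White jar, 60 mm diameter, 80 mm high, at the back; a loose bystander, not to be disturbed. Origin: centre of its underside.
- cup: Small clear cup with white lid, 42 mm diameter, 45 mm high, between the task's things; a loose bystander, not to be disturbed. Origin: centre of its underside.
- slidebox: Grey slide box 85 x 35 x 30 mm lying between the task's things; a loose bystander, not to be disturbed. Origin: centre of its underside.
Mind the look-alikes: they are no part of the job. There is more than one size of the hanger; the job needs the larger. Leave any blue look-alike of the stopper2 alone.

How it is judged:
On the way, in this order (a step that is already met when the one before it is completed fails the run):
1. at least three stoppers lie in the scoop's pan, lifted clear of the tray ((distance between each of stopper1, stopper2, stopper3 and scoop_pan below 0.068 m or distance between each of stopper1, stopper2, stopper4 and scoop_pan below 0.068 m or distance between each of stopper1, stopper3, stopper4 and scoop_pan below 0.068 m or distance between each of stopper2, stopper3, stopper4 and scoop_pan below 0.068 m) and height (world z) of scoop above 0.07 m), for 0.2 s.
2. at least three stoppers are inside the container ((((x of stopper1 in the frame of container between -0.092 and 0.092 m and y of stopper1 in the frame of container between -0.072 and 0.072 m and z of stopper1 in the frame of container between 0 and 0.095 m) and (x of stopper2 in the frame of container between -0.092 and 0.092 m and y of stopper2 in the frame of container between -0.072 and 0.072 m and z of stopper2 in the frame of container between 0 and 0.095 m) and (x of stopper3 in the frame of container between -0.092 and 0.092 m and y of stopper3 in the frame of container between -0.072 and 0.072 m and z of stopper3 in the frame of container between 0 and 0.095 m)) or ((x of stopper1 in the frame of container between -0.092 and 0.092 m and y of stopper1 in the frame of container between -0.072 and 0.072 m and z of stopper1 in the frame of container between 0 and 0.095 m) and (x of stopper2 in the frame of container between -0.092 and 0.092 m and y of stopper2 in the frame of container between -0.072 and 0.072 m and z of stopper2 in the frame of container between 0 and 0.095 m) and (x of stopper4 in the frame of container between -0.092 and 0.092 m and y of stopper4 in the frame of container between -0.072 and 0.072 m and z of stopper4 in the frame of container between 0 and 0.095 m)) or ((x of stopper1 in the frame of container between -0.092 and 0.092 m and y of stopper1 in the frame of container between -0.072 and 0.072 m and z of stopper1 in the frame of container between 0 and 0.095 m) and (x of stopper3 in the frame of container between -0.092 and 0.092 m and y of stopper3 in the frame of container between -0.072 and 0.072 m and z of stopper3 in the frame of container between 0 and 0.095 m) and (x of stopper4 in the frame of container between -0.092 and 0.092 m and y of stopper4 in the frame of container between -0.072 and 0.072 m and z of stopper4 in the frame of container between 0 and 0.095 m)) or ((x of stopper2 in the frame of container between -0.092 and 0.092 m and y of stopper2 in the frame of container between -0.072 and 0.072 m and z of stopper2 in the frame of container between 0 and 0.095 m) and (x of stopper3 in the frame of container between -0.092 and 0.092 m and y of stopper3 in the frame of container between -0.072 and 0.072 m and z of stopper3 in the frame of container between 0 and 0.095 m) and (x of stopper4 in the frame of container between -0.092 and 0.092 m and y of stopper4 in the frame of container between -0.072 and 0.072 m and z of stopper4 in the frame of container between 0 and 0.095 m)))), for 0.2 s.
At the end, for the whole second after the job is handed in: At least three stoppers are in the container below its rim, every other one in the container or the tray; the scoop hangs still (under 0.03 m/s, 0.3 rad/s), its slot point within 12 mm in x and -10 to +8 mm in height of the pin's axis, between post and pin head ((((x of stopper1 in the frame of container between -0.092 and 0.092 m and y of stopper1 in the frame of container between -0.072 and 0.072 m and z of stopper1 in the frame of container between 0 and 0.095 m) and (x of stopper2 in the frame of container between -0.092 and 0.092 m and y of stopper2 in the frame of container between -0.072 and 0.072 m and z of stopper2 in the frame of container between 0 and 0.095 m) and (x of stopper3 in the frame of container between -0.092 and 0.092 m and y of stopper3 in the frame of container between -0.072 and 0.072 m and z of stopper3 in the frame of container between 0 and 0.095 m)) or ((x of stopper1 in the frame of container between -0.092 and 0.092 m and y of stopper1 in the frame of container between -0.072 and 0.072 m and z of stopper1 in the frame of container between 0 and 0.095 m) and (x of stopper2 in the frame of container between -0.092 and 0.092 m and y of stopper2 in the frame of container between -0.072 and 0.072 m and z of stopper2 in the frame of container between 0 and 0.095 m) and (x of stopper4 in the frame of container between -0.092 and 0.092 m and y of stopper4 in the frame of container between -0.072 and 0.072 m and z of stopper4 in the frame of container between 0 and 0.095 m)) or ((x of stopper1 in the frame of container between -0.092 and 0.092 m and y of stopper1 in the frame of container between -0.072 and 0.072 m and z of stopper1 in the frame of container between 0 and 0.095 m) and (x of stopper3 in the frame of container between -0.092 and 0.092 m and y of stopper3 in the frame of container between -0.072 and 0.072 m and z of stopper3 in the frame of container between 0 and 0.095 m) and (x of stopper4 in the frame of container between -0.092 and 0.092 m and y of stopper4 in the frame of container between -0.072 and 0.072 m and z of stopper4 in the frame of container between 0 and 0.095 m)) or ((x of stopper2 in the frame of container between -0.092 and 0.092 m and y of stopper2 in the frame of container between -0.072 and 0.072 m and z of stopper2 in the frame of container between 0 and 0.095 m) and (x of stopper3 in the frame of container between -0.092 and 0.092 m and y of stopper3 in the frame of container between -0.072 and 0.072 m and z of stopper3 in the frame of container between 0 and 0.095 m) and (x of stopper4 in the frame of container between -0.092 and 0.092 m and y of stopper4 in the frame of container between -0.072 and 0.072 m and z of stopper4 in the frame of container between 0 and 0.095 m))) and ((x of stopper1 in the frame of container between -0.092 and 0.092 m and y of stopper1 in the frame of container between -0.072 and 0.072 m and z of stopper1 in the frame of container between 0 and 0.095 m) or (x of stopper1 in the frame of tray between -0.142 and 0.142 m and y of stopper1 in the frame of tray between -0.057 and 0.057 m and z of stopper1 in the frame of tray between 0 and 0.06 m)) and ((x of stopper2 in the frame of container between -0.092 and 0.092 m and y of stopper2 in the frame of container between -0.072 and 0.072 m and z of stopper2 in the frame of container between 0 and 0.095 m) or (x of stopper2 in the frame of tray between -0.142 and 0.142 m and y of stopper2 in the frame of tray between -0.057 and 0.057 m and z of stopper2 in the frame of tray between 0 and 0.06 m)) and ((x of stopper3 in the frame of container between -0.092 and 0.092 m and y of stopper3 in the frame of container between -0.072 and 0.072 m and z of stopper3 in the frame of container between 0 and 0.095 m) or (x of stopper3 in the frame of tray between -0.142 and 0.142 m and y of stopper3 in the frame of tray between -0.057 and 0.057 m and z of stopper3 in the frame of tray between 0 and 0.06 m)) and ((x of stopper4 in the frame of container between -0.092 and 0.092 m and y of stopper4 in the frame of container between -0.072 and 0.072 m and z of stopper4 in the frame of container between 0 and 0.095 m) or (x of stopper4 in the frame of tray between -0.142 and 0.142 m and y of stopper4 in the frame of tray between -0.057 and 0.057 m and z of stopper4 in the frame of tray between 0 and 0.06 m)) and x of scoop_slot in the frame of hanger_pin between -0.012 and 0.012 m and z of scoop_slot in the frame of hanger_pin between -0.01 and 0.008 m and y of scoop_slot in the frame of hanger_pin between -0.055 and 0.045 m and linear speed of scoop below 0.03 m/s and angular speed of scoop below 0.3 rad/s); the robot touches nothing.
It fails at once if the fingers touch a stopper (contact force between the fingers and stopper1 above 0.5 N or contact force between the fingers and stopper2 above 0.5 N or contact force between the fingers and stopper3 above 0.5 N or contact force between the fingers and stopper4 above 0.5 N).
It fails at once if a bystander is moved by more than 40 mm or tipped over (distance of any of reagent, jar, cup, slidebox from where it was at the start of the episode above 0.04 m or angle between any of reagent, jar, cup, slidebox's own z axis and vertical above 0.5 rad).
It also fails if it takes over 67 s, if anything falls off the work surface, if the arm or the gripper's body presses on something with over 40 N, if the wrist force passes 120 N, or if a joint passes its speed limit or range.

## Robot

A 6-joint arm with a two-finger parallel gripper is mounted at the origin on the work surface. World frame = base frame: x ahead of the robot, y to its left, z up, the work surface at z = 0. Lengths are in m, angles in rad, forces in N, time in s.
With the tool pointing down it reaches from about 0.275 to 0.875 m from the base axis. Payload 12.5 kg.
Tool frame: the origin (TCP) lies at the very end of the fingers, on their centre line; the grasp point (between the pads) lies pinch_z behind it (pinch_z is the distance from the TCP to the grasp point, in m); z points along the fingers, y is the direction in which the jaws open and shut (so a half turn about z gives the same grasp; the last joint's range is limited). The gripper opens to 85 mm and grips with 20 to 120 N. Pads are 22 mm wide; open, the fingers measure 114 mm over their backs; the gripper's body (76 mm by 85 mm) begins 54 mm behind the grasp point. The pads swing forward as they close: fully open they stand 13 mm farther back than shut.
Start: joints at [-1.393, 0.351, 1.652, -0, 1.139, -0.085], TCP at [0.143, -0.531, 0.231] pointing down, gripper open.
Joint ranges: [-2.75, 2.75], [-0.79, 2.1], [0.01, 2.65], [-1.57, 4.71], [0.07, 3.14], [-2.87, 2.87]. Speed limits (rad/s): [2.22, 2.22, 2.79, 3.14, 3.14, 3.14].

## Interface

Orientations are given as a unit quaternion [w, x, y, z].
In Python, from workcell import read_state, read_camera, get_calibration, sign_off, recognise, trace, pinch_z gives the robot as it stands.
- The arm moves only by the tool send_rows, never from a script. Its argument "plan" is text: rows parted by semicolons, each of 6 numbers parted by spaces: the shift along the tool's x, y, z in m, then the turn, a rotation vector about the tool's x, y, z in rad. A call has 1 to 10 rows; each row is the pose to reach, as a shift and turn from the pose commanded when the call began, along the tool's axes at that moment; what a row does not reach only later rows make up. A row lasts 1/8 s, in which the tool goes at most 62.5 mm and 10.7 degrees, less where a joint would pass 70% of its speed; a pose out of reach is approached as far as the arm can. A call with a gripper value outside its range is refused whole. "hand" is the closure, from -1 (fully open) to 1 (shut), so that 0 is half open, set as the call begins (left out, the last holds). The fingers move at their own pace and stop on an object; the grip force is fixed at half the most. Time passes only in rows, so rows that repeat a pose let the fingers close. It gives the time, the measured TCP pose, the force and the opening at its end, in the units of the state.
- read_state(): the state, without advancing time (a new reading comes with each control period).
- read_camera(name): name is "side" or "top" or "wrist"; returns the picture (420x560x3 uint8, red, green, blue); there is no depth.
- get_calibration(name): a dict with "fx", "fy", "cx", "cy" (pixels), "k1" (the pictures are not rectified: a ray, as slopes to the right and down, at radius r is drawn at 1 + k1 r^2 times it, then the intrinsics apply), "R" (3x3) and "t" (3): a world point X has camera coordinates R X + t; the wrist camera has in their place "tool_from_camera" (4x4, takes a point from camera to tool coordinates, whose origin is the TCP and whose axes are the flange's). Camera axes: x right, y down, z forward; pixel columns grow to the right and rows downward; lengths in m; the calibration is good to about 2 mm. A picture is of the moment at which its call begins: read the wrist's pose just before it. get_calibration takes no time and is no camera call.
- sign_off(): hands the job in, once; it reports no verdict.
Trained networks look in the newest picture that a camera, given by its name, has taken for a name from the list of things; names that differ only in an ending like _2 or _b are one class to them, and where a whole thing is asked for, a point or a joint stands for the part that bears it (a point fixed in the world has none). Each returns a list of dicts, best first, with "conf" (0 to 1); they miss things now and then, are a little off and sometimes report something else, mostly with a low value. They report only what shows in the picture. A call takes as long as a camera call. They do not tell look-alikes from the thing itself.
- recognise(camera, label): "rect" ([left, top, right, bottom] in pixels, round what is visible of it).
- trace(camera, label): "region" (420x560 bool, what is visible of it) and "rect" ([left, top, right, bottom] in pixels, round what is visible of it).
The state is a dict: "t": time; "q": joint angles; "dq": joint speeds; "effort": joint torques, N m; "tcp_pos": TCP position; "tcp_rot": TCP orientation; "force": force on the tool from outside, world axes, zero at the start; "ft_torque": the same for the moment, N m; "finger_gap": opening from 0.0 (shut) to 1.0 (fully open).
Only numpy, scipy, OpenCV 4.12 (cv2) and the standard library are available. Lean on these libraries where they do the work, as an engineer would, in place of code of your own. Each camera call takes 0.05 s, during which the arm holds its last target.

## Working session

There is one attempt and no reset: what is moved stays moved. The work goes in short steps, Python scripts to look and compute and a tool call to move; the robot and the scene stay as the last step left them, time stands still between calls to the robot, and variables do not carry over. Pictures are saved under pics/ and viewed, and the job is handed in when it is done.

Besides the shell and the picture viewer there is one more tool, called after "Call:" as name(argument=value, ...), one argument or row to a line, values as JSON. send_rows: Moves the arm, as the interface text tells. Its arguments: {"type":"object","properties":{"plan":{"type":"string"},"hand":{"type":"number"}},"required":["plan"]}

```bash
ls; mkdir -p pics; python3 - <<'E'
from workcell import *
import cv2
print(read_state()); print(pinch_z)
for c in ["side","top","wrist"]:
    im=read_camera(c); cv2.imwrite(f"pics/a_{c}.png",im[:,:,::-1])
    print(c,get_calibration(c))
E
```

```text
pics
{'t': 0.0, 'q': array([-1.39258022e+00,  3.51285160e-01,  1.65242302e+00,  3.43037302e-06,
        1.13910306e+00, -8.45962626e-02]), 'dq': array([ 0.00114198, -0.00211285, -0.00059854,  0.00167612,  0.00116742,
       -0.00068656]), 'effort': array([ 8.74289417e-04, -5.06103122e+01, -2.91408741e+01, -9.15562146e-05,
        4.51830027e-03,  1.99441683e-05]), 'tcp_pos': array([ 0.14285692, -0.53077914,  0.23073203]), 'tcp_rot': array([-6.08698439e-04,  9.91378534e-01,  1.31027598e-01, -2.69548537e-05]), 'force': array([-0.16869812, -0.13856261,  0.28136878]), 'ft_torque': array([ 0.00641994, -0.0022639 ,  0.0123701 ]), 'finger_gap': 1.0018032150572531}
0.0187
side {'fx': 543.4585107815835, 'fy': 543.4585107815835, 'cx': 283.31707739855824, 'cy': 206.35040927970192, 'k1': -0.03923204828128414, 'R': array([[ 9.97662474e-01, -6.83330038e-02,  4.34211165e-04],
       [-5.23758749e-02, -7.68738599e-01, -6.37414884e-01],
       [ 4.38902686e-02,  6.35902168e-01, -7.70520653e-01]]), 't': array([-0.54502766,  0.09017659,  1.23352315])}
top {'fx': 500.37576166817513, 'fy': 500.37576166817513, 'cx': 278.49052697651183, 'cy': 206.98309485580157, 'k1': -0.06214821130189577, 'R': array([[ 0.00519408, -0.9999756 ,  0.00467038],
       [-0.98155489, -0.00599087, -0.19108666],
       [ 0.19110997, -0.00359172, -0.98156206]]), 't': array([-0.03307351,  0.55239984,  1.26656355])}
wrist {'fx': 356.6427466865536, 'fy': 356.6427466865536, 'cx': 283.23422701618097, 'cy': 210.20705585961485, 'k1': -0.007189848512328095, 'tool_from_camera': array([[ 1.00434553e-03, -9.59475411e-01, -2.81790573e-01,
         7.10823505e-02],
       [ 9.99999382e-01,  1.09803810e-03, -1.74582332e-04,
         6.48285741e-04],
       [ 4.76924241e-04, -2.81790223e-01,  9.59475921e-01,
        -1.42049827e-01],
       [ 0.00000000e+00,  0.00000000e+00,  0.00000000e+00,
         1.00000000e+00]])}
```

View pics/a_side.png

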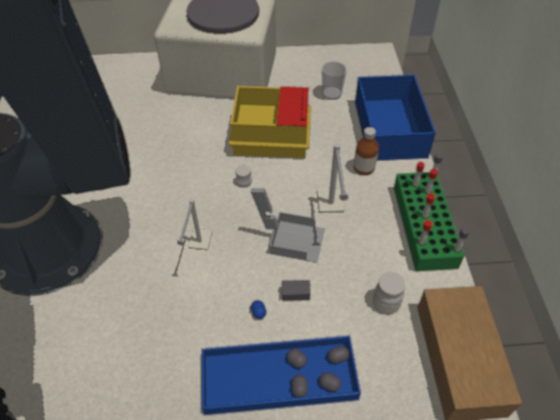

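View pics/a_top.png

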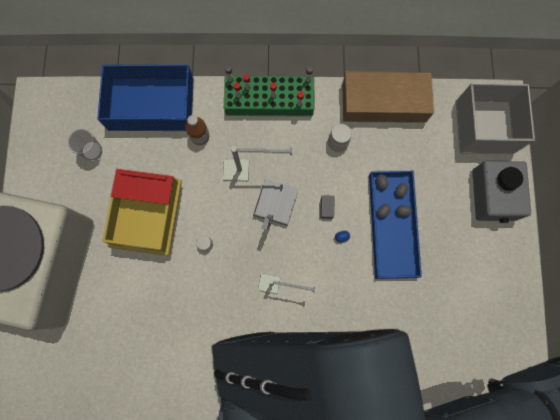

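View pics/a_wrist.png

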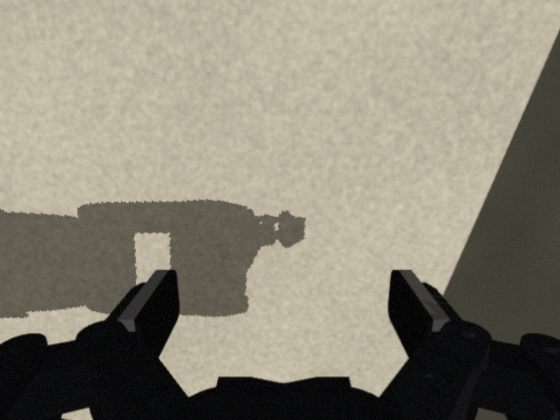

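```bash
cat > h.py <<'E'
from workcell import *
import numpy as np, cv2
from scipy.spatial.transform import Rotation as Rn
from scipy.optimize import least_squares
def proj(c,X):
    k=get_calibration(c); X=np.atleast_2d(X); p=X@k["R"].T+k["t"]; s=p[:,:2]/p[:,2:]
    r2=(s**2).sum(1,keepdims=True); s=s*(1+k["k1"]*r2)
    return s*[k["fx"],k["fy"]]+[k["cx"],k["cy"]]
def ray(c,uv):
    k=get_calibration(c); d=(np.array(uv,float)-[k["cx"],k["cy"]])/[k["fx"],k["fy"]]; s=d.copy()
    for _ in range(10): s=d/(1+k["k1"]*(s@s))
    o=-k["R"].T@k["t"]; return o,k["R"].T@np.array([s[0],s[1],1.])
def onz(c,uv,z):
    o,d=ray(c,uv); return o+d*(z-o[2])/d[2]
def crop(c,im,box,f,name):
    l,t,r,b=box; z=cv2.resize(im[t:b,l:r,::-1],None,fx=f,fy=f,interpolation=cv2.INTER_CUBIC); cv2.imwrite(f"pics/{name}.png",z)
E
python3 - <<'E'
from h import *
s=cv2.imread("pics/a_side.png")[:,:,::-1];t=cv2.imread("pics/a_top.png")[:,:,::-1]
crop("side",s,(170,140,360,280),4,"b1"); crop("top",t,(210,130,350,260),5,"b2")
for c,im in(("side",s),("top",t)):
  read_camera(c)
  for l in ["scoop","hanger","container","tray","stopper1","cup","slidebox","jar","reagent"]:
    print(c,l,[(np.round(d["rect"],1).tolist(),round(d["conf"],2)) for d in recognise(c,l)])
print(read_state()["t"])
E
```

```text
side scoop [([251.4, 187.5, 327.2, 259.0], 0.66), ([329.7, 346.5, 350.5, 361.0], 0.42)]
side hanger [([318.6, 142.6, 348.5, 214.8], 0.98), ([178.0, 201.7, 211.0, 250.1], 0.72)]
side container [([228.1, 82.6, 313.1, 159.7], 0.7)]
side tray [([200.6, 337.3, 361.0, 416.6], 0.91)]
side stopper1 [([291.1, 344.9, 309.5, 371.4], 0.74), ([248.1, 301.3, 265.6, 320.0], 0.7), ([292.8, 376.0, 310.3, 394.8], 0.65), ([320.2, 373.0, 342.2, 396.6], 0.54), ([329.8, 346.1, 348.3, 363.1], 0.54)]
side cup [([235.2, 164.4, 253.1, 188.4], 0.88)]
side slidebox [([276.8, 280.1, 313.8, 300.4], 0.83)]
side jar [([373.4, 273.4, 406.5, 314.9], 0.62), ([253.2, 188.8, 326.6, 262.6], 0.39)]
side reagent [([357.1, 127.0, 377.5, 176.4], 0.9)]
top scoop [([252.5, 176.5, 300.6, 229.1], 0.86)]
top hanger [([257.8, 276.2, 316.2, 295.6], 0.96), ([221.0, 144.4, 291.6, 180.3], 0.83)]
top container [([104.1, 165.6, 181.0, 258.5], 0.94)]
top tray [([186.0, 116.8, 211.7, 144.3], 0.66), ([368.7, 168.8, 418.9, 278.5], 0.58), ([102.1, 165.2, 181.5, 257.1], 0.32)]
top stopper1 [([375.2, 202.7, 390.2, 215.4], 0.71), ([397.6, 186.1, 409.1, 199.0], 0.7)]
top cup [([194.8, 232.6, 212.8, 253.7], 0.48)]
top slidebox [([323.4, 195.3, 333.4, 219.1], 0.74), ([377.8, 203.5, 391.9, 215.0], 0.19)]
top jar [([328.8, 123.9, 353.8, 155.1], 0.95), ([220.5, 146.3, 294.1, 181.0], 0.18)]
top reagent [([186.4, 115.8, 209.6, 142.4], 0.66)]
1.15
```

View pics/b1.png

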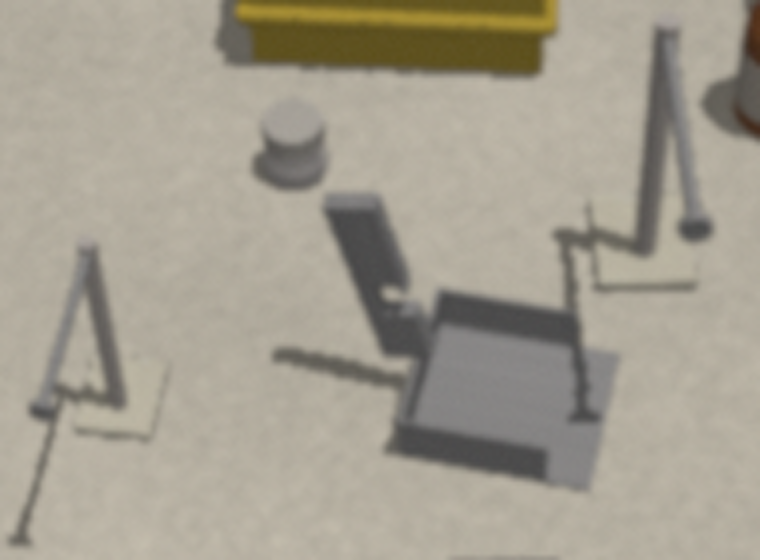

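View pics/b2.png

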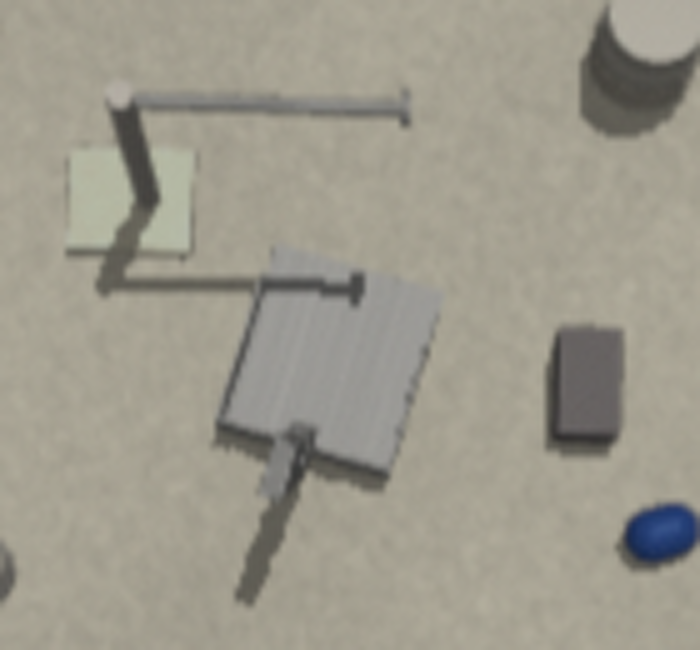

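```bash
cat > fit.py <<'E'
from h import *
def S(u,v): return ("side",170+u/4,140+v/4)
def T(u,v): return ("top",210+u/5,130+v/5)
def fit(obs,x0,z0=0):
    def P(x,p): 
        c,s=np.cos(x[2]),np.sin(x[2]); return [x[0]+c*p[0]-s*p[1],x[1]+s*p[0]+c*p[1],p[2]+z0]
    f=lambda x: np.concatenate([(proj(o[0],P(x,p))[0]-o[1:]) for p,o in obs])
    r=least_squares(f,x0,loss='soft_l1'); print(np.round(r.x,4),"deg",round(np.degrees(r.x[2]),2)); print(np.round(f(r.x).reshape(-1,2),1).tolist()); return r.x
if __name__=="__main__":
    m=1e-3
    print("scoop")
    L=lambda *a: tuple(np.array(a)*m)
    fit([(L(55,49,2),S(620,353)),(L(55,-49,2),S(588,490)),(L(-89,0,156),S(352,203)),(L(30,-49,34),S(548,448)),(L(30,49,34),S(578,313)),
         (L(55,49,2),T(273,247)),(L(55,-49,2),T(442,292)),(L(-55,-49,34),T(387,470)),(L(-55,49,34),T(218,425))],[.45,-.03,-.2])
    print("hanger")
    fit([(L(60,65,200),S(667,30)),(L(60,-70,190),S(695,227)),(L(30,40,10),S(598,288)),(L(90,40,10),S(696,287)),(L(60,65,200),T(120,97)),(L(60,-70,190),T(405,107)),(L(30,40,10),T(192,252)),(L(30,110,10),T(67,252)),(L(90,110,10),T(70,150)),(L(90,40,10),T(195,152))],[.5,0,0])
E
python3 fit.py
python3 - <<'E'
from h import *
s=cv2.imread("pics/a_side.png")[:,:,::-1];t=cv2.imread("pics/a_top.png")[:,:,::-1]
crop("side",s,(190,320,370,420),4,"c1"); crop("top",t,(350,160,430,290),5,"c2")
crop("side",s,(215,75,325,165),6,"c3"); crop("top",t,(95,160,190,265),6,"c4")
E
```

```text
scoop
[ 0.5764 -0.0253 -0.2751] deg -15.76
[[-0.6, -0.5], [0.4, -0.3], [-1.2, -0.7], [-0.2, 0.1], [-0.1, -0.7], [0.7, -0.8], [0.9, -0.3], [1.3, 0.1], [-0.2, -1.0]]
hanger
[ 0.6036  0.0115 -0.011 ] deg -0.63
[[-0.6, -2.4], [0.2, -0.6], [-0.7, -0.9], [-0.0, -1.8], [0.9, -0.2], [0.1, 0.0], [0.7, 0.4], [0.3, -0.0], [0.6, -0.6], [0.7, -0.6]]
```

View pics/c1.png

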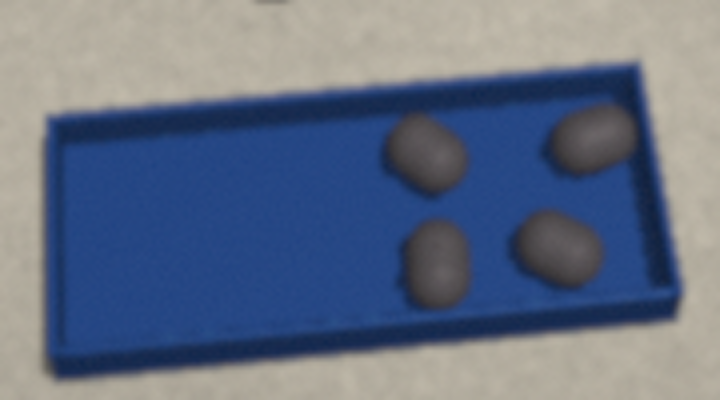

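View pics/c2.png

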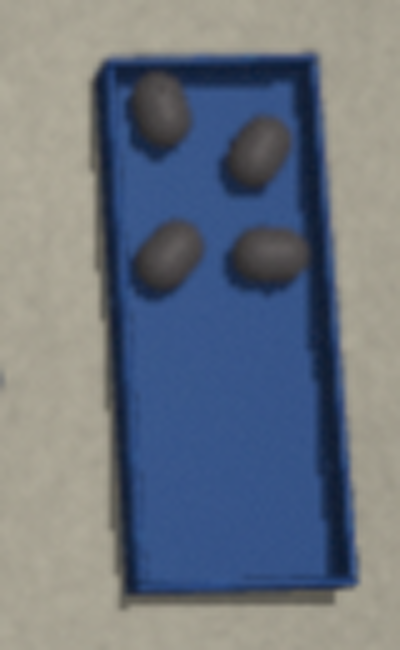

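View pics/c3.png

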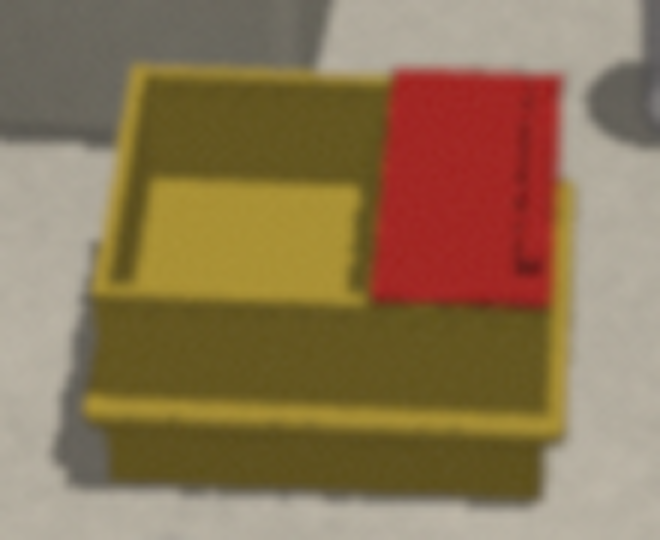

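View pics/c4.png

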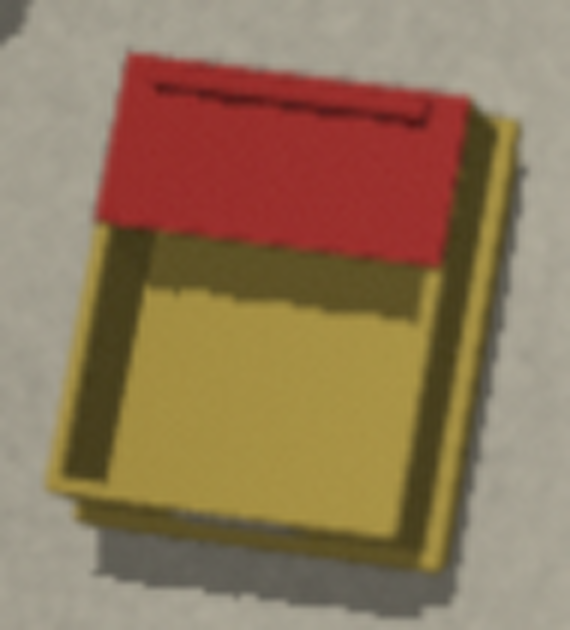

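```bash
cat > fit2.py <<'E'
from h import *
from fit import fit
S=lambda u,v:("side",190+u/4,320+v/4); T=lambda u,v:("top",350+u/5,160+v/5)
L=lambda *a: tuple(np.array(a)*1e-3)
x=145;y=59
print("tray");tr=fit([(L(-x,y,35),S(50,118)),(L(x,y,35),S(640,65)),(L(x,-y,35),S(680,292)),(L(-x,-y,35),S(55,358)),(L(x,y,35),T(105,62)),(L(x,-y,35),T(315,58)),(L(-x,-y,35),T(355,580)),(L(-x,y,35),T(128,588))],[.5,-.3,0])
c,s=np.cos(tr[2]),np.sin(tr[2])
for a,b in [((592,138),(160,110)),((558,248),(262,153)),((427,152),(168,257)),((437,263),(270,255))]:
    p=onz("side",S(*a)[1:],.020);q=onz("top",T(*b)[1:],.020); m=(p+q)/2; d=m[:2]-tr[:2]
    print(p.round(3),q.round(3),"tray",np.round([c*d[0]+s*d[1],-s*d[0]+c*d[1]],3))
S=lambda u,v:("side",215+u/6,75+v/6); T=lambda u,v:("top",95+u/6,160+v/6)
print("cont");fit([(L(-95,75,110),S(135,68)),(L(-95,-75,110),S(95,297)),(L(20,75,115),S(393,68)),(L(20,-75,115),S(373,300)),(L(95,75,115),S(562,75)),(L(95,-75,115),S(548,305)),
 (L(20,75,115),T(97,220)),(L(20,-75,115),T(440,265)),(L(95,75,115),T(127,52)),(L(95,-75,115),T(470,97)),(L(-95,75,110),T(45,488)),(L(-95,-75,110),T(387,540))],[.5,.3,0])
E
python3 fit2.py
python3 - <<'E'
from h import *
for n,c,r in [("cup","side",(235,164,253,188)),("cup","top",(195,233,213,254)),("slidebox","side",(277,280,314,300)),("jar","side",(373,273,406,315)),("jar","top",(329,124,354,155)),("reag","side",(357,127,378,176)),("reag","top",(186,116,210,142))]:
    print(n,c,onz(c,((r[0]+r[2])/2,(r[1]+r[3])/2),{"cup":.022,"slidebox":.015,"jar":.04,"reag":.065}[n]).round(3))
E
```

```text
tray
[ 0.5152 -0.3443  0.0313] deg 1.79
[[-1.4, -1.6], [0.4, -2.1], [1.8, 0.3], [-2.2, -0.4], [-0.2, -1.7], [0.7, -1.8], [1.1, 0.7], [1.9, 0.5]]
[ 0.631 -0.314  0.02 ] [ 0.631 -0.314  0.02 ] tray [0.116 0.027]
[ 0.608 -0.368  0.02 ] [ 0.607 -0.369  0.02 ] tray [ 0.091 -0.027]
[ 0.551 -0.316  0.02 ] [ 0.549 -0.315  0.02 ] tray [0.035 0.028]
[ 0.551 -0.371  0.02 ] [ 0.55  -0.371  0.02 ] tray [ 0.034 -0.028]
cont
[ 0.5357  0.3235 -0.1304] deg -7.47
[[-0.8, -1.0], [-1.3, -1.0], [-0.3, -0.8], [-1.0, -1.1], [0.2, -0.8], [0.6, -0.6], [-0.1, -0.2], [0.6, 0.1], [0.7, -0.6], [0.8, -0.4], [0.2, -0.0], [1.7, -0.4]]
cup side [0.46  0.165 0.022]
cup top [0.458 0.168 0.022]
slidebox side [ 0.561 -0.162  0.015]
jar side [ 0.75 -0.2   0.04]
jar top [ 0.745 -0.202  0.04 ]
reag side [0.767 0.187 0.065]
reag top [0.764 0.189 0.065]
```

```bash
python3 - <<'E'
from h import *
s=cv2.imread("pics/a_side.png")[:,:,::-1];t=cv2.imread("pics/a_top.png")[:,:,::-1]
crop("top",t,(240,260,330,315),8,"d1")
E
```

```text
(no output)
```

View pics/d1.png

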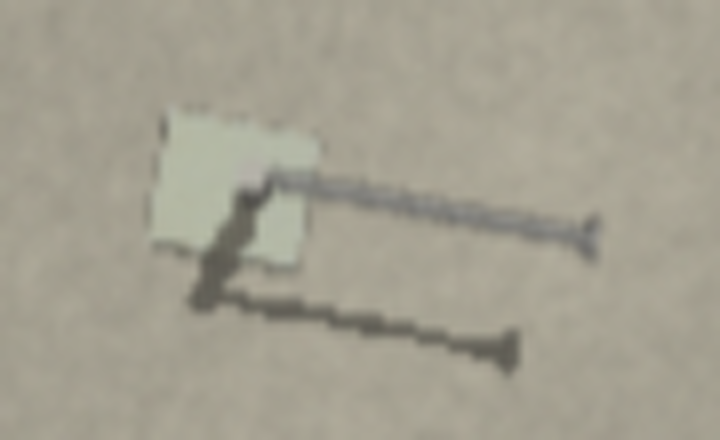

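```bash
python3 - <<'E'
from h import *
def tri(a,b):
    o1,d1=ray("top",a);o2,d2=ray("side",b); A=np.c_[d1,-d2]; s=np.linalg.lstsq(A,o2-o1,rcond=None)[0]
    p,q=o1+d1*s[0],o2+d2*s[1]; print(((p+q)/2).round(3),(p-q).round(3))
tri((271.9,282.7),(192,201.3)); tri((313.8,289.6),(180,242))
tri((234,149.4),(170+667/4,140+30/4)); tri((291,151.4),(170+695/4,140+227/4))
E
```

```text
[ 0.353 -0.014  0.145] [-0.004 -0.001 -0.   ]
[ 0.335 -0.115  0.143] [-0. -0. -0.]
[0.667 0.079 0.19 ] [0. 0. 0.]
[ 0.663 -0.059  0.188] [0.001 0.    0.   ]
```

```bash
cat >> h.py <<'E'
def Rt(): 
    s=read_state(); return Rn.from_quat(np.r_[s["tcp_rot"][1:],s["tcp_rot"][0]]),s["tcp_pos"]
def Rscoop(yaw,nd): # nose-down pitch deg, yaw deg
    return Rn.from_euler("ZY",[yaw,nd],degrees=True)
TILT=30.
def Rtool(yaw,nd,tilt=None):
    t=np.radians(TILT if tilt is None else tilt); f=np.array([1,0,0.]);u=np.array([0,0,1.])
    x=np.cos(t)*f+np.sin(t)*u; z=np.sin(t)*f-np.cos(t)*u; y=np.cross(z,x)
    return Rscoop(yaw,nd)*Rn.from_matrix(np.c_[x,y,z])
GRIP=np.array([-.083,0,.131])
def target(p,yaw,nd,ref=(0,0,0),tilt=None,back=0,grip=GRIP):
    """scoop point ref at world p -> tcp pose"""
    R=Rtool(yaw,nd,tilt); z=R.apply([0,0,1])
    return R, np.array(p)+Rscoop(yaw,nd).apply(grip-np.array(ref))+z*(pinch_z-back)
def rel(R,p,cur=None):
    R0,p0=cur or Rt()
    d=R0.inv().apply(p-p0); r=(R0.inv()*R).as_rotvec()
    print("tcp",p.round(4),"| row:",*d.round(4),*r.round(4),"| mm",round(np.linalg.norm(d)*1e3),"deg",round(np.degrees(np.linalg.norm(r)),1))
    return R,p
E
python3 - <<'E'
from h import *
S0=[.5764,-.0253,0]
a=target(S0,-15.8,0,back=.11); rel(*a)
rel(a[0],a[1]+[0,0,.03])
rel(*target(S0,-15.8,0),cur=a)
E
```

```text
tcp [0.4526 0.0097 0.2101] | row: 0.4396 -0.4418 0.0212 -0.141 0.5108 0.5261 | mm 624 deg 42.8
tcp [0.4526 0.0097 0.2401] | row: 0.4396 -0.4418 -0.0088 -0.141 0.5108 0.5261 | mm 623 deg 42.8
tcp [ 0.5055 -0.0052  0.1148] | row: 0.0 -0.0 0.11 0.0 0.0 0.0 | mm 110 deg 0.0
```

Call:
send_rows(
  plan="0.44 -0.442 -0.009 -0.141 0.511 0.526;0.44 -0.442 -0.009 -0.141 0.511 0.526;0.44 -0.442 -0.009 -0.141 0.511 0.526;0.44 -0.442 -0.009 -0.141 0.511 0.526;0.44 -0.442 -0.009 -0.141 0.511 0.526;0.44 -0.442 -0.009 -0.141 0.511 0.526;0.44 -0.442 -0.009 -0.141 0.511 0.526;0.44 -0.442 -0.009 -0.141 0.511 0.526;0.44 -0.442 -0.009 -0.141 0.511 0.526;0.44 -0.442 -0.009 -0.141 0.511 0.526",
  hand=-1,
)

```text
t: 2.4
tcp_pos: [0.4193, -0.0512, 0.2386]
tcp_rot: [0.036, 0.957, -0.133, 0.254]
force: [0.0, -0.2, 0.0]
finger_gap: 1.0
```

```bash
python3 - <<'E'
from h import *
print(read_state()["q"].round(3))
S0=[.5764,-.0253,0]
rel(*target(S0,-15.8,0,back=.11)); 
im=read_camera("wrist"); cv2.imwrite("pics/w1.png",im[:,:,::-1])
E
```

```text
[-0.211 -0.111  2.263 -0.073  0.472  1.692]
tcp [0.4526 0.0097 0.2101] | row: -0.0008 -0.0677 0.0323 0.0011 0.0041 0.0001 | mm 75 deg 0.2
```

View pics/w1.png

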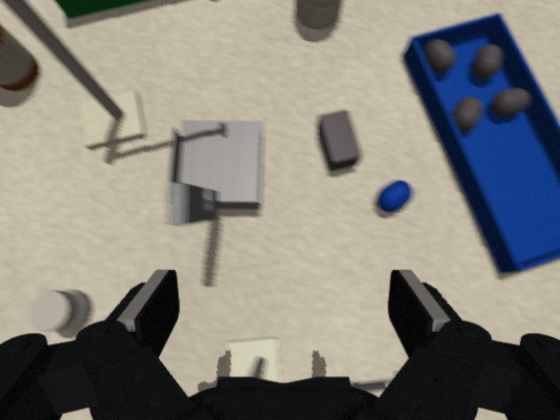

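Call:
send_rows(
  plan="0 -0.068 0.032 0 0.004 0;0 -0.068 0.032 0 0.004 0",
)

```text
t: 2.7
tcp_pos: [0.453, 0.0099, 0.2099]
tcp_rot: [0.036, 0.957, -0.132, 0.256]
force: [-0.6, -0.7, 0.3]
finger_gap: 1.0
```

```bash
python3 - <<'E'
from h import *
im=read_camera("wrist"); cv2.imwrite("pics/w2.png",im[:,:,::-1])
s=read_state();print(s["q"].round(3),s["tcp_pos"].round(4))
# model scoop projected in wrist
k=get_calibration("wrist");R0,p0=Rt();M=k["tool_from_camera"]
def pw(X):
    T=R0.inv().apply(np.array(X)-p0); c=M[:3,:3].T@(T-M[:3,3]); q=c[:2]/c[2]; q=q*(1+k["k1"]*(q@q)); return q*[k["fx"],k["fy"]]+[k["cx"],k["cy"]]
V=im[:,:,::-1].copy()
Rs=Rscoop(-15.8,0)
for a,b in [((55,49,2),(55,-49,2)),((-55,49,34),(-55,-49,34)),((-55,-49,34),(30,-49,34)),((-55,49,34),(30,49,34)),((-104,6,152),(-74,6,160)),((-104,-6,152),(-74,-6,160)),((-89,0,156),(-56,0,25))]:
    A,B=[pw(Rs.apply(np.array(z)*1e-3)+[.5764,-.0253,0]) for z in(a,b)]
    cv2.line(V,tuple(int(v) for v in A),tuple(int(v) for v in B),(0,255,0),1)
cv2.imwrite("pics/w2o.png",V)
E
```

```text
[ 2.000e-03  2.500e-02  2.227e+00 -3.530e-01  4.070e-01  2.138e+00] [0.4535 0.0111 0.2089]
```

View pics/w2o.png

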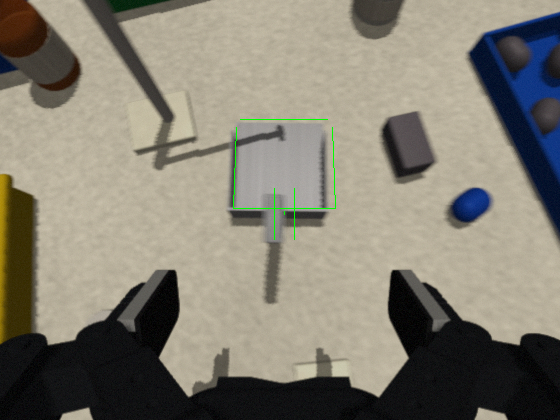

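Call:
send_rows(
  plan="-0.001 -0.004 0.03 0 0 0;-0.001 -0.004 0.06 0 0 0;-0.001 -0.004 0.09 0 0 0;-0.001 -0.004 0.109 0 0 0;-0.001 -0.004 0.109 0 0 0",
)

```text
t: 3.38
tcp_pos: [0.5047, -0.0029, 0.1143]
tcp_rot: [0.036, 0.957, -0.133, 0.254]
force: [-1.1, -0.1, -0.3]
finger_gap: 0.999
```

```bash
python3 - <<'E'
from h import *
s=read_state();print(s["q"].round(3),s["tcp_pos"].round(4),s["force"])
im=read_camera("wrist"); cv2.imwrite("pics/w3.png",im[:,:,::-1])
im=read_camera("side"); crop("side",im,(170,140,360,280),4,"s3")
E
```

```text
[-0.034  0.316  2.195 -0.78   0.173  2.554] [ 0.5047 -0.0029  0.1143] [-1.06726592 -0.14164605 -0.31499231]
```

View pics/w3.png

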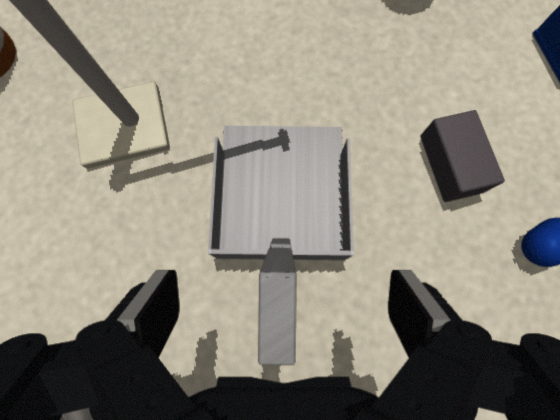

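View pics/s3.png

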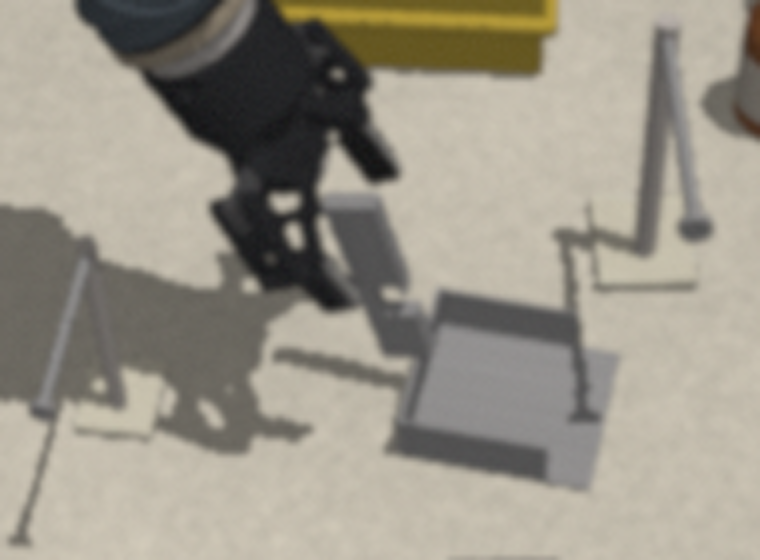

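```bash
cat > kin.py <<'E'
from h import *
D=[([-1.39258,.351285,1.652423,0,1.139103,-.0845963],[.14285692,-.53077914,.23073203]),
([-.211,-.111,2.263,-.073,.472,1.692],[.4193,-.0512,.2386]),
([.002,.025,2.227,-.353,.407,2.138],[.4535,.0111,.2089]),
([-.034,.316,2.195,-.78,.173,2.554],[.5047,-.0029,.1143])]
def fk(q,P):
    h,L2,L3,d6,a1,a3=P
    Ry=lambda a:Rn.from_euler("y",a);Rz=lambda a:Rn.from_euler("z",a)
    R=Rz(q[0]);p=np.array([0,0,h])+R.apply([a1,0,0]); R=R*Ry(q[1]);p=p+R.apply([0,0,L2]);R=R*Ry(q[2]);p=p+R.apply([a3,0,L3])
    R=R*Rz(q[3])*Ry(q[4]);p=p+R.apply([0,0,d6]);R=R*Rz(q[5]-np.pi/2*0)
    return R,p
f=lambda P:np.concatenate([fk(q,np.r_[P,0,0])[1]-p for q,p in D])
r=least_squares(f,[.3,.4,.35,.3]); PP=np.r_[r.x,0,0]
if __name__=="__main__":
    print(r.x.round(4),(r.fun*1e3).round(2))
    R,p=fk(D[3][0],PP); print(R.as_matrix().round(3)); print(Rt()[0].as_matrix().round(3))
E
python3 kin.py
```

```text
[0.2029 0.4498 0.4431 0.1941] [-44.16 -17.17  14.44 -13.18 -42.37  -0.49  -4.91 -36.77  -3.69 -11.16
 -37.4  -10.26]
[[ 0.273  0.835  0.478]
 [ 0.962 -0.236 -0.137]
 [-0.002  0.497 -0.868]]
[[ 0.834 -0.273  0.479]
 [-0.236 -0.962 -0.137]
 [ 0.499  0.001 -0.867]]
```

```bash
python3 - <<'E'
s=open("kin.py").read()
s=s.replace("h,L2,L3,d6,a1,a3=P","h,L2,L3,d6,b=P").replace("R.apply([a1,0,0])","R.apply([0,b,0])").replace("R.apply([a3,0,L3])","R.apply([0,0,L3])").replace("np.r_[P,0,0]","P").replace("[.3,.4,.35,.3]","[.3,.4,.35,.3,-.04]").replace("np.r_[r.x,0,0]","r.x")
s=s.replace('if __name__','''R90=Rn.from_matrix([[0,-1,0],[1,0,0],[0,0,1.]])
lo=np.array([-2.75,-.79,.01,-1.57,.07,-2.87]);hi=np.array([2.75,2.1,2.65,4.71,3.14,2.87])
# measured tool = FK rotation with columns (y,-x)
C=fk(D[3][0],PP)[0].inv()*Rn.from_matrix([[.834,-.273,.479],[-.236,-.962,-.137],[.499,.001,-.867]])
def ik(R,p,q0):
    def g(q):
        Rf,pf=fk(q,PP); return np.r_[(pf-p)*10,((Rf*C).inv()*R).as_rotvec()]
    r=least_squares(g,np.clip(q0,lo+.001,hi-.001),bounds=(lo,hi)); return r.x.round(3),np.abs(r.fun).max().round(4)
if __name__''')
open("kin.py","w").write(s)
E
python3 kin.py
cat > plan.py <<'E'
from kin import *
import sys
q=D[3][0]; TX,TY,TA=.5152,-.3443,1.8
c,s=np.cos(np.radians(TA)),np.sin(np.radians(TA))
def tr(x,y,z): return [TX+c*x-s*y,TY+s*x+c*y,z]
for tilt in (0,10,20):
    print("tilt",tilt)
    q0=np.array([-.03,.3,2.2,0,.4,1.8])
    for n,a in [("grip",target([.5764,-.0253,0],-15.8,0,tilt=tilt)),
        ("enter",target(tr(-80,0,6) if 0 else tr(-.08,0,.006),TA,0,tilt=tilt)),("end",target(tr(.083,0,.006),TA,0,tilt=tilt)),
        ("up",target(tr(.083,0,.03),TA,-20,tilt=tilt)),("lift",target(tr(.05,0,.2),TA,-20,tilt=tilt)),
        ("cont",target([.45,.33,.25],-7,-20,tilt=tilt)),("cont15",target([.45,.30,.25],15,-20,tilt=tilt)),("pour",target([.50,.328,.12],-7,60,tilt=tilt,ref=(.055,0,0))),("pour15",target([.50,.328,.12],15,60,tilt=tilt,ref=(.055,0,0))),("pour30",target([.50,.328,.12],30,60,tilt=tilt,ref=(.055,0,0))),
        ("hang",target([.6636,-.008,.19],0,35,tilt=tilt,ref=(-.071,0,.089))),("hang15",target([.6636,-.008,.19],0,15,tilt=tilt,ref=(-.071,0,.089)))]:
        qq,e=ik(*a,q0); print(n,qq,e,a[1].round(3)); 
        if e<.01:q0=qq
E
python3 plan.py
```

```text
[0.2133 0.4661 0.423  0.2367 0.0444] [-2.71  3.21  6.02 -1.77 -0.85  0.22  0.2   1.81 -1.21  3.9   1.35 -5.03]
[[ 0.273  0.835  0.478]
 [ 0.962 -0.236 -0.137]
 [-0.002  0.497 -0.868]]
[[ 0.834 -0.273  0.479]
 [-0.236 -0.962 -0.137]
 [ 0.499  0.001 -0.867]]
tilt 0
grip [-9.500e-02  4.150e-01  1.914e+00 -1.000e-03  8.150e-01  1.752e+00] 0.0 [ 0.497 -0.003  0.112]
enter [-0.87   0.404  1.911 -0.003  0.826  0.671] 0.0 [ 0.352 -0.349  0.118]
end [-0.66   0.616  1.555 -0.002  0.972  0.88 ] 0.0 [ 0.515 -0.344  0.118]
up [-0.798  0.5    1.834  0.449  0.615  0.398] 0.0 [ 0.482 -0.345  0.107]
lift [-0.846  0.251  1.721  0.323  0.967  0.536] 0.0 [ 0.449 -0.346  0.277]
cont [ 0.846  0.066  1.813 -0.323  1.083  2.666] 0.0 [0.334 0.344 0.327]
cont15 [ 0.641 -0.099  1.976 -0.157  0.947  2.021] 0.0 [0.338 0.27  0.327]
pour [0.333 0.931 0.826 0.54  2.31  2.194] 0.0 [0.528 0.325 0.296]
pour15 [0.438 1.034 0.627 0.258 2.507 1.868] 0.0 [0.527 0.335 0.296]
pour30 [ 0.511  1.065  0.566 -0.021  2.56   1.547] 0.0 [0.524 0.342 0.296]
hang [-0.065  0.97   0.76  -0.042  2.023  1.499] 0.0 [ 0.667 -0.008  0.216]
[... 1179 characters left out ...]
 0.501] 0.0 [ 0.522 -0.344  0.119]
up [-0.898  0.493  1.98   1.244  0.573 -0.415] 0.0 [ 0.487 -0.345  0.11 ]
lift [-0.955  0.201  1.884  0.825  0.815  0.073] 0.0 [ 0.454 -0.346  0.28 ]
cont [ 0.934  0.026  1.918 -0.641  0.948  2.87 ] 0.0839 [0.34  0.344 0.33 ]
cont15 [ 0.723 -0.197  2.152 -0.522  0.61   2.375] 0.0 [0.343 0.271 0.33 ]
pour [0.361 0.788 0.95  0.338 2.022 2.104] 0.0 [0.532 0.324 0.291]
pour15 [0.449 0.862 0.815 0.143 2.151 1.793] 0.0 [0.531 0.336 0.291]
pour30 [ 0.511  0.883  0.777 -0.011  2.182  1.554] 0.0 [0.528 0.344 0.291]
hang [-0.071  0.769  1.057 -0.019  1.579  1.502] 0.0 [ 0.673 -0.008  0.213]
hang15 [-0.081  0.565  1.383  0.007  1.108  1.487] 0.0 [ 0.665 -0.008  0.215]
```

```bash
sed -i 's/^TILT=.*/TILT=5./' h.py; cat >> h.py <<'E'
def pw(X,R0,p0):
    k=get_calibration("wrist");M=k["tool_from_camera"]
    T=R0.inv().apply(np.array(X)-p0); c=M[:3,:3].T@(T-M[:3,3]); q=c[:2]/c[2]; q=q*(1+k["k1"]*(q@q)); return q*[k["fx"],k["fy"]]+[k["cx"],k["cy"]]
E
python3 - <<'E'
from h import *
R0,p0=Rt()
obs=[((55,49,2),(223,126)),((55,-49,2),(342,128)),((-55,49,34),(210,252)),((-55,-49,34),(352,254)),((-104,6,152),(259,364)),((-104,-6,152),(295,364))]
f=lambda x:np.concatenate([pw(Rn.from_euler("z",x[2]).apply(np.array(a)*1e-3)+[x[0],x[1],0],R0,p0)-b for a,b in obs])
r=least_squares(f,[.576,-.025,-.275]);print(r.x.round(4),np.degrees(r.x[2]),r.fun.round(1).reshape(-1,2).tolist())
x=r.x
rel(*target([x[0],x[1],0],-15.8,0)); rel(*target([.5757,-.0215,0],-15.8,0))
E
```

```text
[ 0.5757 -0.0226 -0.2867] -16.4290217005798 [[0.9, -0.6], [-0.5, -1.4], [-1.8, 0.8], [1.6, 0.4], [-0.8, -0.2], [0.7, 0.3]]
tcp [ 4.974e-01 -4.000e-04  1.124e-01] | row: -0.0084 -0.0002 -0.001 0.0016 -0.4348 -0.0007 | mm 8 deg 24.9
tcp [0.4974 0.0007 0.1124] | row: -0.0086 -0.0012 -0.0011 0.0016 -0.4348 -0.0007 | mm 9 deg 24.9
```

Call:
send_rows(
  plan="-0.003 -0.001 0 0 -0.15 0;-0.006 -0.001 -0.001 0 -0.3 0;-0.0085 -0.001 -0.001 0 -0.435 -0.005;-0.0085 -0.001 -0.001 0 -0.435 -0.005",
)

```text
t: 3.98
tcp_pos: [0.4989, 0.0012, 0.1137]
tcp_rot: [0.005, 0.99, -0.135, 0.043]
force: [-1.3, -0.4, -0.6]
finger_gap: 1.0
```

Call:
send_rows(
  plan="0 0 0 0 0 0;0 0 0 0 0 0;0 0 0 0 0 0;0 0 0 0 0 0;0 0 0 0 0 0;0 0 0 0 0 0",
  hand=1,
)

```text
t: 4.72
tcp_pos: [0.4974, 0.0006, 0.1119]
tcp_rot: [0.007, 0.99, -0.135, 0.043]
force: [-3.2, 0.6, 3.6]
finger_gap: 0.131
```

```bash
python3 - <<'E'
from h import *
s=read_state();print(s["q"].round(3),s["tcp_pos"].round(4),s["force"],s["finger_gap"])
rel(*target([.5757,-.0226,0],-16.4,0))
im=read_camera("wrist"); cv2.imwrite("pics/w4.png",im[:,:,::-1])
E
```

```text
[-0.082  0.392  1.945 -0.029  0.719  1.781] [0.4974 0.0006 0.1119] [-3.21052155  0.57409681  3.59192015] 0.1312270778129104
tcp [4.976e-01 4.000e-04 1.124e-01] | row: 0.0003 0.0002 -0.0004 0.0014 0.0006 0.0145 | mm 1 deg 0.8
```

View pics/w4.png

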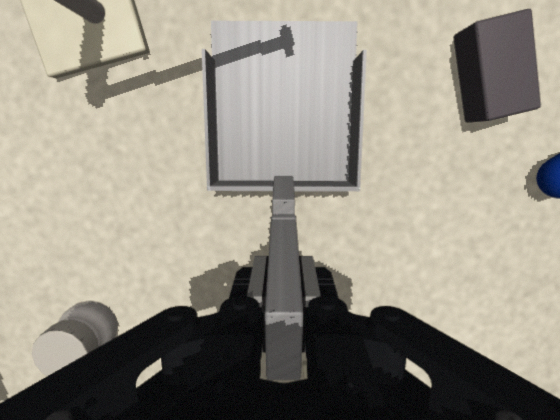

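```bash
python3 - <<'E'
from h import *
R0,p0=Rt()
obs=[((55,49,2),(210,20)),((55,-49,2),(357,22)),((-55,49,34),(207,186)),((-55,-49,34),(361,186)),((-104,6,152),(268,380)),((-104,-6,152),(301,380)),((30,49,34),(205,52)),((30,-49,34),(364,52))]
f=lambda x:np.concatenate([pw(Rn.from_euler("z",x[2]).apply(np.array(a)*1e-3)+[x[0],x[1],0],R0,p0)-b for a,b in obs])
r=least_squares(f,[.576,-.025,-.275]);print(r.x.round(4),np.degrees(r.x[2]),r.fun.round(1).reshape(-1,2).tolist())
Rs=Rn.from_euler("z",r.x[2]); T=R0.inv()*Rs; t=R0.inv().apply(np.r_[r.x[:2],0]-p0)
print("scoop in tool",T.as_rotvec(),t, "ideal",(Rtool(0,0).inv()).as_rotvec(), Rtool(0,0).inv().apply(-(GRIP+Rtool(0,0).apply([0,0,pinch_z]))))
np.savez("hand.npz",q=T.as_quat(),t=t)
E
```

```text
[ 0.5755 -0.0226 -0.2738] -15.687821512418454 [[0.5, -0.7], [0.6, -2.1], [-0.1, 3.8], [-0.5, 4.2], [-1.0, 1.5], [1.2, 1.6], [-3.6, -4.6], [2.9, -4.0]]
scoop in tool [-3.13606657e+00 -3.02098856e-03 -1.35777476e-01] [0.0714803  0.00110692 0.11851179] ideal [3.13860255 0.         0.13703435] [0.07126676 0.         0.11903543]
```

```bash
cat >> h.py <<'E'
TX,TY,TA=.5152,-.3443,1.8
def tr(x,y,z):
    c,s=np.cos(np.radians(TA)),np.sin(np.radians(TA)); return [TX+c*x-s*y,TY+s*x+c*y,z]
E
python3 - <<'E'
from h import *
rel(*target([.56,-.02,.11],-15.8,0)); rel(*target(tr(-.08,0,.11),TA,0))
E
```

```text
tcp [0.4817 0.0022 0.2224] | row: -0.006 0.003 -0.1114 0.0023 0.0007 0.004 | mm 112 deg 0.3
tcp [ 0.3539 -0.3494  0.2224] | row: -0.0346 0.376 -0.1129 0.029 0.0011 -0.302 | mm 394 deg 17.4
```

Call:
send_rows(
  plan="-0.003 0.002 -0.05 0 0 0;-0.006 0.003 -0.1 0 0 0;-0.012 0.05 -0.112 0 0 -0.05;-0.02 0.1 -0.112 0.01 0 -0.1;-0.023 0.15 -0.112 0.02 0.001 -0.15;-0.027 0.2 -0.112 0.029 0.001 -0.2;-0.03 0.25 -0.112 0.029 0.001 -0.25;-0.033 0.3 -0.113 0.029 0.001 -0.3;-0.035 0.35 -0.113 0.029 0.001 -0.302;-0.035 0.376 -0.113 0.029 0.001 -0.302",
)

```text
t: 6.02
tcp_pos: [0.3525, -0.3512, 0.2218]
tcp_rot: [-0.001, 0.999, 0.015, 0.043]
force: [-0.2, -0.5, -4.0]
finger_gap: 0.133
```

```bash
python3 - <<'E'
from h import *
s=read_state();print(s["q"].round(3),s["force"])
im=read_camera("wrist"); R0,p0=Rt(); cv2.imwrite("pics/w5.png",im[:,:,::-1])
rel(*target(tr(-.08,0,.11),TA,0))
t=read_camera("top"); crop("top",t,(340,150,440,300),4,"t5")
crop("side",read_camera("side"),(190,240,370,420),4,"s5")
E
```

```text
[-0.915  0.24   1.833  0.083  1.02   0.584] [-0.17086059 -0.48129926 -4.0241777 ]
tcp [ 0.3539 -0.3494  0.2224] | row: 0.0018 -0.0036 -0.0003 0.0012 0.0005 -0.0019 | mm 4 deg 0.1
```

View pics/w5.png

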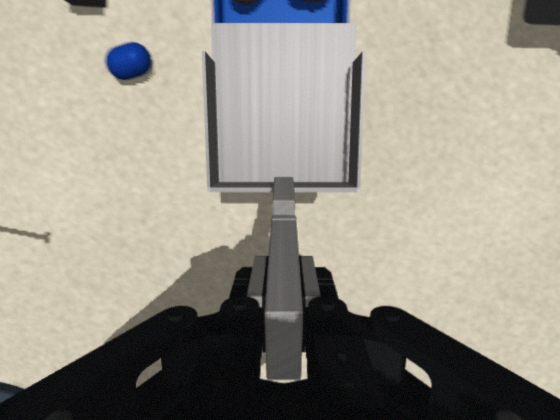

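View pics/s5.png

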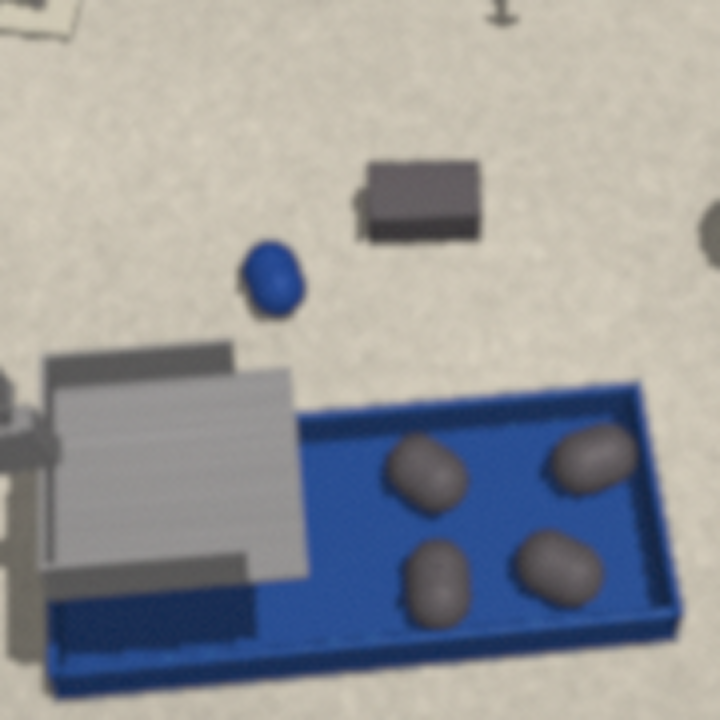

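```bash
python3 - <<'E'
import cv2
im=cv2.imread("pics/w5.png"); cv2.imwrite("pics/w5z.png",cv2.resize(im[0:40,195:365],None,fx=4.5,fy=4.5,interpolation=cv2.INTER_NEAREST))
im=cv2.imread("pics/t5.png"); print(im.shape)
E
```

```text
(600, 400, 3)
```

View pics/w5z.png

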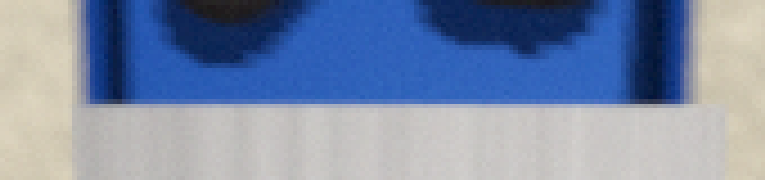

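View pics/t5.png

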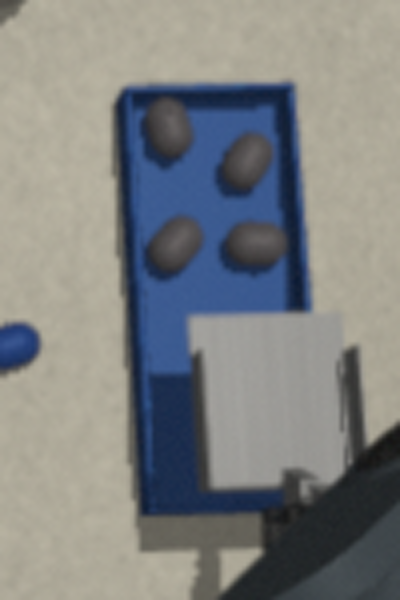

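```bash
cat >> h.py <<'E'
def wray(uv,z,R0,p0):
    k=get_calibration("wrist");M=k["tool_from_camera"]
    d=(np.array(uv,float)-[k["cx"],k["cy"]])/[k["fx"],k["fy"]]
    c=M[:3,:3]@np.r_[d,1]; D=R0.apply(c); o=p0+R0.apply(M[:3,3]); return o+D*(z-o[2])/D[2]
E
python3 - <<'E'
from h import *
R0,p0=Rt()
for uv in [(213.9,10),(348.3,10)]:
    P=wray(uv,.035,R0,p0); c,s=np.cos(np.radians(TA)),np.sin(np.radians(TA)); d=P[:2]-[TX,TY]; print(P.round(4),"tray",(c*d[0]+s*d[1]).round(4),(-s*d[0]+c*d[1]).round(4))
# yaw from top clean image edges of tray: long edges
E
```

```text
[ 0.5179 -0.2857  0.035 ] tray 0.0045 0.0585
[ 0.5214 -0.4011  0.035 ] tray 0.0044 -0.057
```

```bash
python3 - <<'E'
from h import *
rel(*target(tr(-.08,.0018,.05),TA,2)); rel(*target(tr(-.08,.0018,.012),TA,2))
E
```

```text
tcp [ 0.3578 -0.3474  0.1651] | row: -0.0001 -0.0022 0.0568 -0.0007 -0.0343 -0.0018 | mm 57 deg 2.0
tcp [ 0.3578 -0.3474  0.1271] | row: -0.0034 -0.0022 0.0946 -0.0007 -0.0343 -0.0018 | mm 95 deg 2.0
```

Call:
send_rows(
  plan="0 -0.002 0.03 0 -0.02 -0.002;0 -0.002 0.057 0 -0.034 -0.002;-0.003 -0.002 0.08 0 -0.034 -0.002;-0.003 -0.002 0.095 0 -0.034 -0.002;-0.003 -0.002 0.095 0 -0.034 -0.002;-0.003 -0.002 0.095 0 -0.034 -0.002",
)

```text
t: 6.92
tcp_pos: [0.3593, -0.3473, 0.1282]
tcp_rot: [0.0, 0.999, 0.017, 0.027]
force: [0.2, 1.1, -2.4]
finger_gap: 0.131
```

```bash
python3 - <<'E'
from h import *
s=read_state();print(s["force"],s["ft_torque"])
im=read_camera("wrist"); R0,p0=Rt(); cv2.imwrite("pics/w6.png",im[:,:,::-1])
rel(*target(tr(-.08,.0018,.012),TA,2))
rel(*target(tr(-.08,.0018,.007),TA,2))
crop("side",read_camera("side"),(190,300,370,420),4,"s6")
E
```

```text
[ 0.2006483   1.07081136 -2.37653724] [0.03244589 0.16432311 0.01382595]
tcp [ 0.3578 -0.3474  0.1271] | row: -0.0016 -0.0001 0.0011 0.0012 -0.0021 0.0022 | mm 2 deg 0.2
tcp [ 0.3578 -0.3474  0.1221] | row: -0.0018 -0.0001 0.0061 0.0012 -0.0021 0.0022 | mm 6 deg 0.2
```

View pics/w6.png

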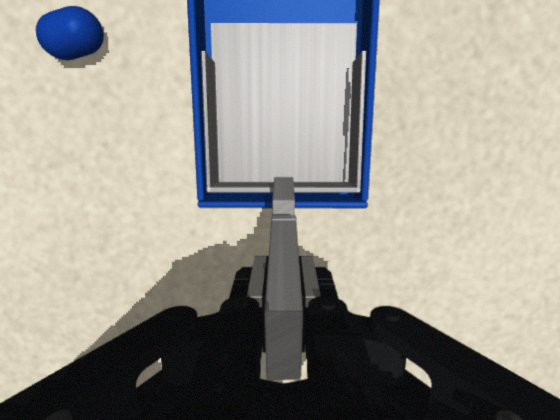

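View pics/s6.png

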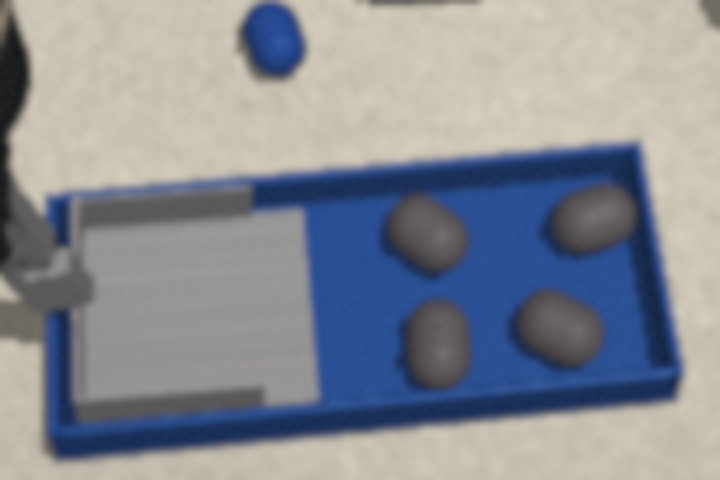

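Call:
send_rows(
  plan="-0.0015 0 0.003 0 0 0;-0.002 0 0.005 0 0 0;-0.002 0 0.005 0 0 0",
)

```text
t: 7.4
tcp_pos: [0.3571, -0.3473, 0.1223]
tcp_rot: [-0.0, 1.0, 0.017, 0.027]
force: [0.0, -0.0, -2.4]
finger_gap: 0.13
```

Call:
send_rows(
  plan="0 0 0.002 0 0 0;0 0 0.002 0 0 0",
)

```text
t: 7.65
tcp_pos: [0.3571, -0.3476, 0.1212]
tcp_rot: [0.0, 1.0, 0.017, 0.027]
force: [-7.0, 1.2, 11.3]
finger_gap: 0.136
```

Call:
send_rows(
  plan="0.008 0 -0.001 0 0 0;0.016 0 -0.0005 0 0 0;0.024 0 0 0 0 0;0.032 0 0.0004 0 0 0;0.04 0 0.0008 0 0 0;0.048 0 0.0012 0 0 0;0.056 0 0.0016 0 0 0;0.064 0 0.002 0 0 0;0.072 0 0.0025 0 0 0;0.08 0 0.003 0 0 0",
)

```text
t: 8.9
tcp_pos: [0.4376, -0.3447, 0.1219]
tcp_rot: [-0.0, 1.0, 0.017, 0.027]
force: [-7.5, -0.6, 7.4]
finger_gap: 0.133
```

```bash
python3 - <<'E'
from h import *
s=read_state();print(s["force"],s["ft_torque"],s["tcp_pos"])
rel(*target(tr(.0,.0018,.007),TA,2));rel(*target(tr(.083,.0018,.007),TA,2))
crop("side",read_camera("side"),(190,300,370,420),4,"s7")
E
```

```text
[-7.51918773 -0.60807227  7.41604589] [-0.01801574  0.78006934 -0.02564741] [ 0.43758518 -0.34466435  0.12191537]
tcp [ 0.4378 -0.3449  0.1221] | row: 0.0002 0.0003 -0.0002 0.0003 -0.0007 0.0023 | mm 0 deg 0.1
tcp [ 0.5207 -0.3423  0.1221] | row: 0.0831 0.0005 0.0042 0.0003 -0.0007 0.0023 | mm 83 deg 0.1
```

View pics/s7.png

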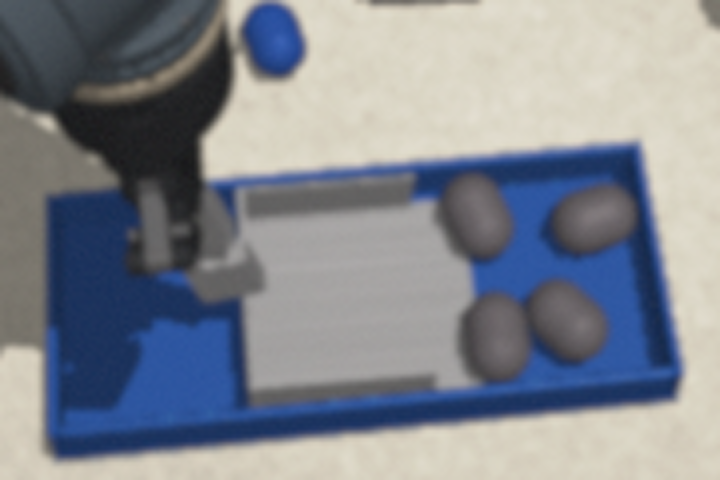

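Call:
send_rows(
  plan="0.008 0 0 0 0 0;0.016 0 0.0005 0 0 0;0.024 0 0.001 0 0 0;0.032 0 0.0014 0 0 0;0.04 0 0.0018 0 0 0.001;0.048 0 0.0022 0 0 0.001;0.056 0 0.0026 0 0 0.001",
)

```text
t: 9.82
tcp_pos: [0.4936, -0.3427, 0.1221]
tcp_rot: [-0.0, 1.0, 0.016, 0.026]
force: [-5.1, -0.4, 5.0]
finger_gap: 0.131
```

```bash
python3 - <<'E'
from h import *
s=read_state();print(s["force"],s["ft_torque"],s["tcp_pos"])
rel(*target(tr(.083,.0018,.007),TA,2))
crop("side",read_camera("side"),(190,300,370,420),4,"s8")
E
```

```text
[-5.10458443 -0.39231202  4.98697075] [-0.06378192  0.8443595  -0.01866313] [ 0.49358862 -0.3426718   0.12211953]
tcp [ 0.5207 -0.3423  0.1221] | row: 0.0271 0.0005 0.0014 0.0 -0.0006 0.0011 | mm 27 deg 0.1
```

View pics/s8.png

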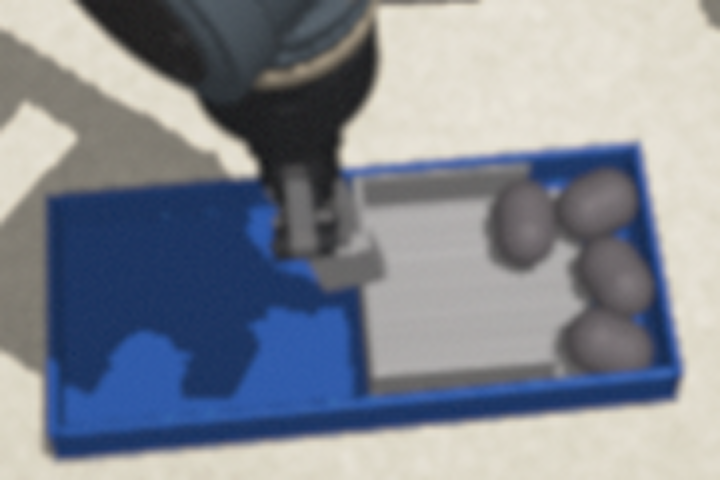

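Call:
send_rows(
  plan="0.005 0 0.0002 0 0 0;0.01 0 0.0005 0 0 0;0.014 0 0.0007 0 0 0;0.018 0 0.0009 0 0 0;0.018 0 0.0009 0 0 0",
)

```text
t: 10.5
tcp_pos: [0.5114, -0.3421, 0.1221]
tcp_rot: [-0.0, 1.0, 0.016, 0.027]
force: [-4.0, -1.4, 3.4]
finger_gap: 0.128
```

```bash
python3 - <<'E'
from h import *
s=read_state();print(s["force"],s["ft_torque"],s["tcp_pos"])
rel(*target(tr(.083,.0018,.007),TA,2))
crop("side",read_camera("side"),(190,300,370,420),4,"s9")
cv2.imwrite("pics/w9.png",read_camera("wrist")[:,:,::-1])
E
```

```text
[-3.96822256 -1.43422231  3.3689942 ] [-0.17097175  0.5836475  -0.05098143] [ 0.5114013  -0.34211036  0.12206105]
tcp [ 0.5207 -0.3423  0.1221] | row: 0.0093 0.0005 0.0004 0.0001 -0.0009 0.0011 | mm 9 deg 0.1
```

View pics/s9.png

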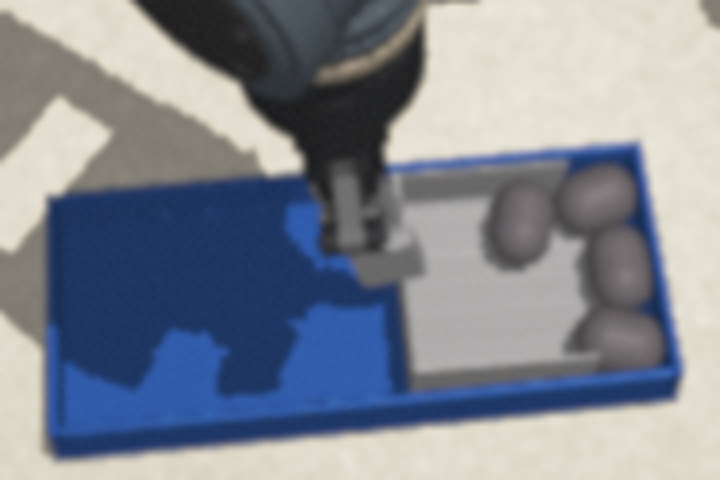

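View pics/w9.png

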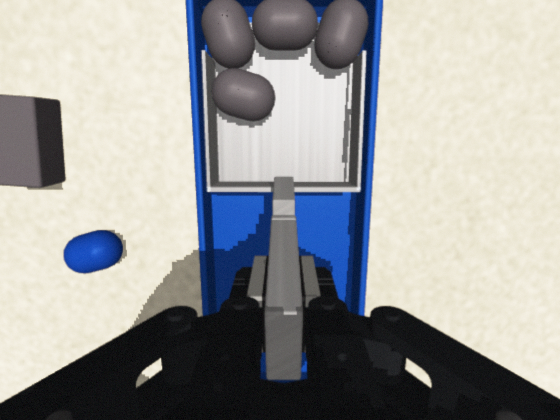

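Call:
send_rows(
  plan="0.003 0 0.0001 0 0 0;0.006 0 0.0003 0 0 0;0.0085 0 0.0004 0 0 0;0.0085 0 0.0004 0 0 0",
)

```text
t: 11.1
tcp_pos: [0.5167, -0.3423, 0.1235]
tcp_rot: [-0.001, 1.0, 0.017, 0.023]
force: [-29.7, 0.3, 27.3]
finger_gap: 0.13
```

```bash
python3 - <<'E'
from h import *
s=read_state();print(s["force"],s["ft_torque"],s["tcp_pos"])
rel(*target(tr(.083,.0018,.007),TA,2))
cv2.imwrite("pics/w10.png",read_camera("wrist")[:,:,::-1])
crop("side",read_camera("side"),(190,300,370,420),4,"s10")
E
```

```text
[-29.68569624   0.26864457  27.27996013] [-4.00738703e-03  4.95543601e+00  1.05657817e-01] [ 0.51665052 -0.34229228  0.12346515]
tcp [ 0.5207 -0.3423  0.1221] | row: 0.004 0.0002 0.0015 -0.0008 0.0056 0.0017 | mm 4 deg 0.3
```

View pics/s10.png

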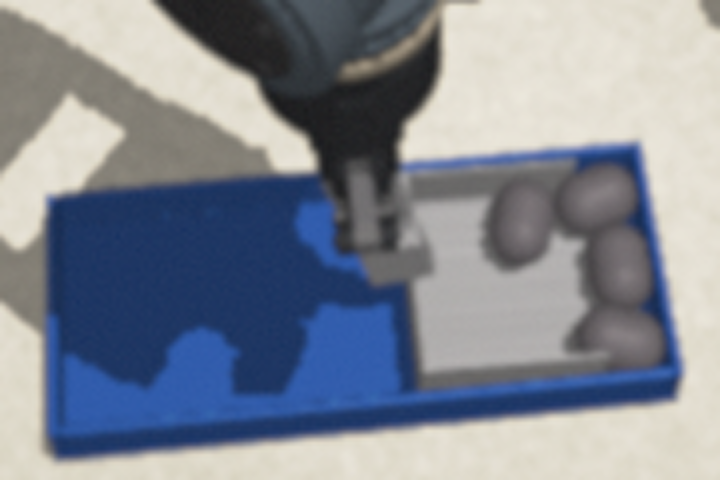

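View pics/w10.png

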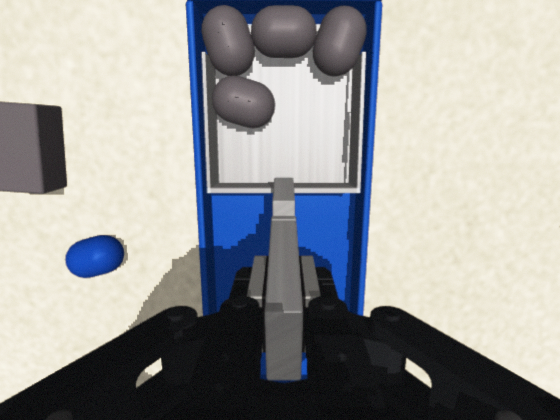

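```bash
python3 - <<'E'
from h import *
for x,nd in [(.022,2),(.022,0),(.022,-4),(.023,-8),(.025,-12)]:
    rel(*target(tr(x,.0018,.0068 if nd<2 else .009),TA,nd,ref=(-.055,0,0)))
E
```

```text
tcp [ 0.5147 -0.3425  0.1222] | row: -0.002 0.0002 0.0011 -0.0008 0.0055 0.0016 | mm 2 deg 0.3
tcp [ 0.5108 -0.3426  0.1192] | row: -0.0061 0.0002 0.004 -0.0008 0.0404 0.0016 | mm 7 deg 2.3
tcp [ 0.503  -0.3429  0.1171] | row: -0.0139 0.0002 0.0057 -0.0009 0.1102 0.0016 | mm 15 deg 6.3
tcp [ 0.4964 -0.3431  0.1144] | row: -0.0207 0.0002 0.008 -0.0009 0.18 0.0015 | mm 22 deg 10.3
tcp [ 0.491  -0.3433  0.1112] | row: -0.0262 0.0002 0.011 -0.001 0.2498 0.0015 | mm 28 deg 14.3
```

Call:
send_rows(
  plan="-0.006 0 -0.0005 0 0 0;-0.0095 0 0.0025 0 0.035 0;-0.0135 0 0.0035 0 0.07 0;-0.0175 0 0.0042 0 0.105 0;-0.021 0 0.0055 0 0.14 0;-0.024 0 0.0065 0 0.175 0;-0.024 0 0.0065 0 0.175 0",
)

```text
t: 12.08
tcp_pos: [0.4957, -0.3422, 0.1135]
tcp_rot: [-0.002, 0.993, 0.016, 0.113]
force: [-0.5, -0.3, -3.3]
finger_gap: 0.132
```

```bash
python3 - <<'E'
from h import *
s=read_state();print(s["q"].round(3),s["force"],s["ft_torque"],s["tcp_pos"])
rel(*target(tr(.023,.0018,.0068),TA,-8,ref=(-.055,0,0)))
cv2.imwrite("pics/w11.png",read_camera("wrist")[:,:,::-1])
crop("side",read_camera("side"),(190,300,370,420),4,"s11")
E
```

```text
[-0.752  0.52   1.741  0.241  0.734  0.619] [-0.51267996 -0.32962201 -3.30296951] [-0.04246093  0.58355629 -0.02535427] [ 0.49565248 -0.34215116  0.11353928]
tcp [ 0.4964 -0.3431  0.1144] | row: 0.0009 0.001 -0.0007 -0.0013 -0.0003 0.0003 | mm 1 deg 0.1
```

View pics/s11.png

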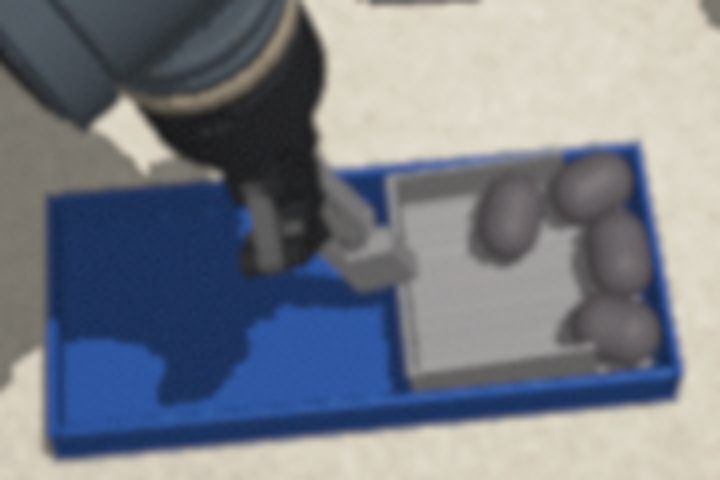

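View pics/w11.png

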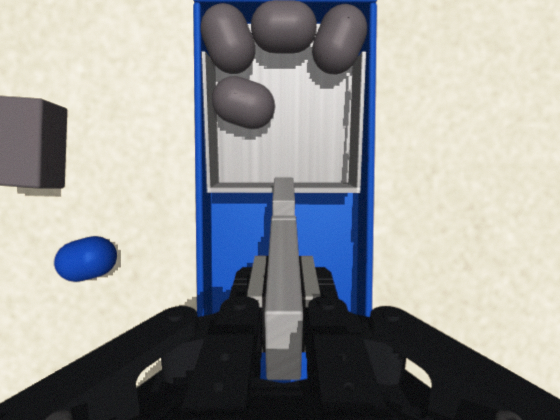

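```bash
python3 - <<'E'
from h import *
for x,nd in [(.024,-12),(.026,-16),(.027,-20)]:
    rel(*target(tr(x,.0018,.0075),TA,nd,ref=(-.055,0,0)))
E
```

```text
tcp [ 0.49   -0.3433  0.1119] | row: -0.0067 0.0007 0.0007 -0.0005 0.0691 0.0009 | mm 7 deg 4.0
tcp [ 0.4848 -0.3435  0.1082] | row: -0.0125 0.0007 0.0031 -0.0005 0.1389 0.0009 | mm 13 deg 8.0
tcp [ 0.4789 -0.3436  0.1041] | row: -0.0192 0.0006 0.0058 -0.0006 0.2088 0.0009 | mm 20 deg 12.0
```

Call:
send_rows(
  plan="-0.0035 0 0 0 0.035 0;-0.0067 0 0.0007 0 0.07 0;-0.0095 0 0.002 0 0.105 0;-0.0125 0 0.003 0 0.14 0;-0.016 0 0.0045 0 0.175 0;-0.019 0 0.006 0 0.21 0;-0.019 0 0.006 0 0.21 0",
)

```text
t: 13.05
tcp_pos: [0.4789, -0.343, 0.1039]
tcp_rot: [-0.004, 0.976, 0.016, 0.217]
force: [0.1, 0.8, -3.1]
finger_gap: 0.13
```

```bash
python3 - <<'E'
from h import *
s=read_state();print(s["q"].round(3),s["force"],s["ft_torque"],s["tcp_pos"])
cv2.imwrite("pics/w12.png",read_camera("wrist")[:,:,::-1])
crop("side",read_camera("side"),(190,300,370,420),4,"s12")
E
```

```text
[-0.85   0.491  1.888  0.649  0.572  0.17 ] [ 0.13605174  0.79128915 -3.06962809] [-0.01891921  0.78337133  0.04013192] [ 0.47894934 -0.34302625  0.10388169]
```

View pics/s12.png

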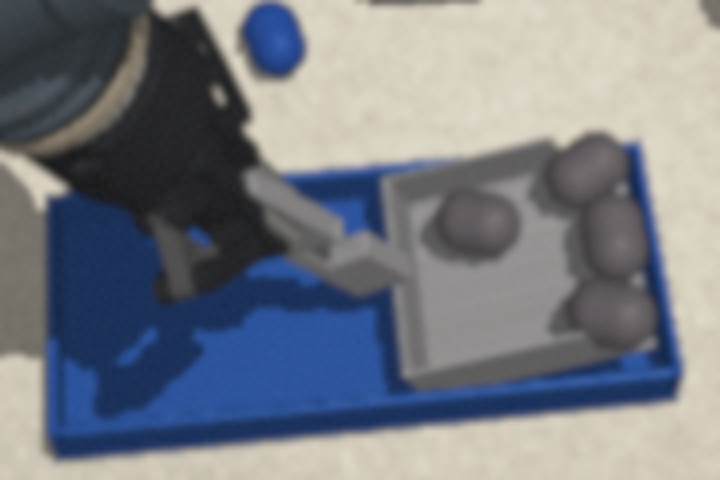

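View pics/w12.png

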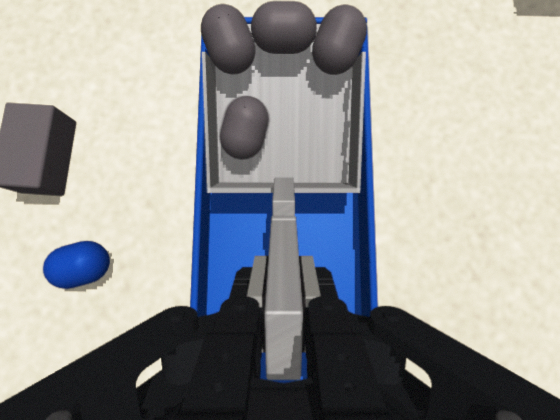

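```bash
python3 - <<'E'
from h import *
for x,nd in [(.024,-15),(.022,-10)]:
    rel(*target(tr(x,.0018,.0075),TA,nd,ref=(-.055,0,0)))
E
```

```text
tcp [ 0.4846 -0.3435  0.1092] | row: 0.0067 0.0004 -0.0022 -0.0002 -0.0887 0.0013 | mm 7 deg 5.1
tcp [ 0.4917 -0.3432  0.1136] | row: 0.0149 0.0004 -0.0032 -0.0002 -0.176 0.0013 | mm 15 deg 10.1
```

Call:
send_rows(
  plan="0.0065 0.0005 -0.002 0 -0.088 0;0.015 0.0005 -0.003 0 -0.176 0;0.015 0.0045 -0.003 0 -0.176 0;0.015 -0.0035 -0.003 0 -0.176 0;0.015 0.0045 -0.003 0 -0.176 0;0.015 -0.0035 -0.003 0 -0.176 0;0.015 0.0045 -0.003 0 -0.176 0;0.015 0.0005 -0.003 0 -0.176 0",
)

```text
t: 14.15
tcp_pos: [0.4915, -0.344, 0.1135]
tcp_rot: [-0.002, 0.991, 0.016, 0.131]
force: [-0.7, 0.0, -3.7]
finger_gap: 0.135
```

```bash
python3 - <<'E'
from h import *
s=read_state();print(s["q"].round(3),s["force"],s["ft_torque"],s["tcp_pos"])
cv2.imwrite("pics/w13.png",read_camera("wrist")[:,:,::-1])
E
```

```text
[-0.771  0.509  1.768  0.294  0.701  0.558] [-0.65712503  0.00916124 -3.74691611] [0.01755615 0.56029273 0.04892875] [ 0.49146688 -0.34396964  0.11345372]
```

View pics/w13.png

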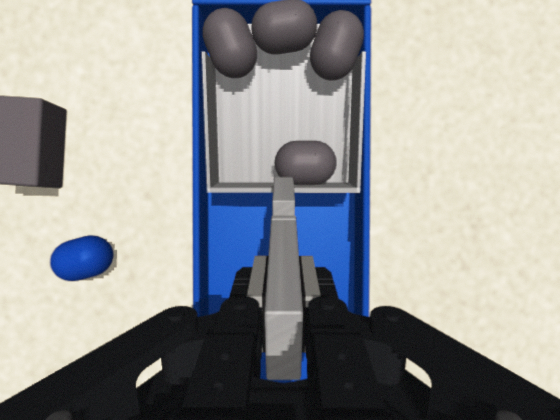

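Call:
send_rows(
  plan="-0.005 0.004 0.001 0 0.07 0;-0.005 -0.004 0.001 0 0.07 0.03;-0.005 0.004 0.001 0 0.07 -0.03;-0.005 -0.004 0.001 0 0.07 0.03;-0.002 0.004 0.001 0 0.07 -0.03;-0.002 -0.004 0.001 0 0.07 0.03;-0.002 0.004 0.001 0 0.07 -0.03;-0.002 0 0.001 0 0.07 0",
)

```text
t: 15.2
tcp_pos: [0.4898, -0.3435, 0.1119]
tcp_rot: [-0.003, 0.986, 0.015, 0.166]
force: [-0.1, -0.5, -3.8]
finger_gap: 0.135
```

```bash
python3 - <<'E'
from h import *
s=read_state();print(s["q"].round(3),s["force"],s["ft_torque"],s["tcp_pos"])
cv2.imwrite("pics/w14.png",read_camera("wrist")[:,:,::-1])
E
```

```text
[-0.797  0.498  1.81   0.412  0.645  0.436] [-0.1177777  -0.53359591 -3.79877856] [0.01835683 0.72102246 0.02064244] [ 0.48978095 -0.34354676  0.11189111]
```

View pics/w14.png

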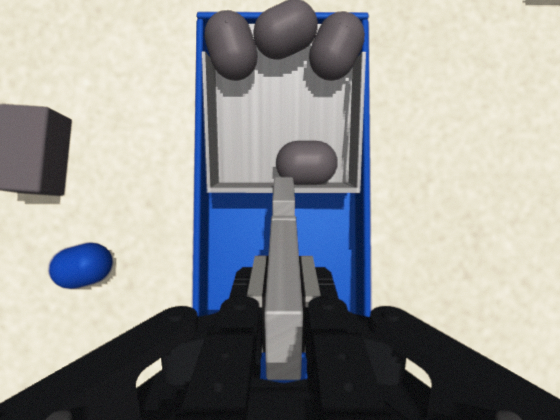

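Call:
send_rows(
  plan="-0.003 0.004 0.001 0 0.07 0.04;-0.003 -0.004 0.001 0 0.07 -0.04;-0.003 0.004 0.001 0 0.07 0.04;-0.003 -0.004 0.001 0 0.07 -0.04;0.002 0.004 0.002 0 0.07 0.04;0.002 -0.004 0.002 0 0.07 -0.04;0.002 0.004 0.002 0 0.07 0.04;0.002 -0.004 0.002 0 0.07 -0.04;0.004 0.004 0.003 0 0.07 0.04;0.002 0 0.002 0 0.07 0",
)

```text
t: 16.5
tcp_pos: [0.4923, -0.3429, 0.1105]
tcp_rot: [-0.004, 0.98, 0.015, 0.2]
force: [-0.2, -0.9, -4.6]
finger_gap: 0.133
```

```bash
python3 - <<'E'
from h import *
s=read_state();print(s["q"].round(3),s["force"],s["ft_torque"],s["tcp_pos"])
cv2.imwrite("pics/w15.png",read_camera("wrist")[:,:,::-1])
E
```

```text
[-0.817  0.495  1.843  0.547  0.601  0.299] [-0.16205249 -0.8705831  -4.64272497] [-0.07051128  0.83963169 -0.00434501] [ 0.49229834 -0.34287319  0.11047887]
```

View pics/w15.png

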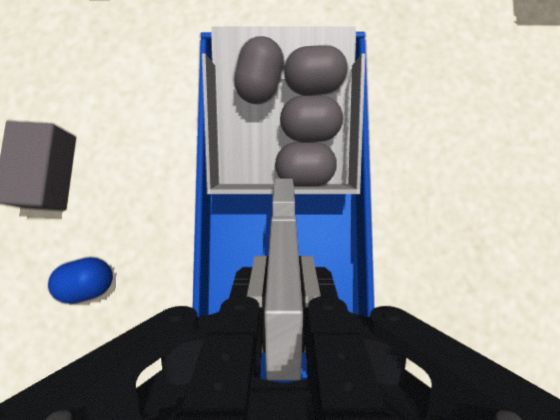

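```bash
cat >> h.py <<'E'
CX,CY,CA=.5357,.3235,-7.5
def ct(x,y,z):
    c,s=np.cos(np.radians(CA)),np.sin(np.radians(CA)); return [CX+c*x-s*y,CY+s*x+c*y,z]
LIP=(.055,0,.002)
E
python3 - <<'E'
from kin import *
q0=read_state()["q"]
for Y in (5,):
  for n,a in [("lift",target(tr(.06,0.0018,.13),TA,-21)),("mid",target([.47,-.05,.2],2,-21)),("pre",target(ct(-.06,-.005,.24),Y,-21,ref=LIP)),("p1",target(ct(-.06,-.005,.17),Y,-20,ref=LIP)),("p0",target(ct(-.06,-.005,.13),Y,0,ref=LIP)),
   ("p30",target(ct(-.06,-.005,.122),Y,30,ref=LIP)),("p60",target(ct(-.06,-.005,.122),Y,60,ref=LIP))]:
    q,e=ik(*a,q0); print(n,q,e); q0=q; rel(*a)
E
```

```text
lift [-0.863  0.317  1.85   0.522  0.75   0.33 ] 0.0
tcp [ 0.4589 -0.3443  0.2057] | row: 0.0069 0.0009 -0.1007 -0.0013 0.0519 0.0021 | mm 101 deg 3.0
mid [-0.399 -0.291  2.278  0.269  0.757  0.978] 0.0
tcp [ 0.3538 -0.0541  0.2757] | row: -0.0534 -0.2927 -0.2023 0.0002 0.0519 -0.0011 | mm 360 deg 3.0
pre [ 0.852 -0.049  2.037 -0.411  0.86   2.56 ] 0.0
tcp [0.3093 0.3118 0.2942] | row: -0.0758 -0.6599 -0.2317 0.0219 0.0519 -0.0487 | mm 704 deg 4.3
p1 [ 0.843  0.036  2.13  -0.463  0.704  2.641] 0.0
tcp [0.3103 0.3119 0.2271] | row: -0.1011 -0.66 -0.1696 0.0215 0.0344 -0.0489 | mm 689 deg 3.6
p0 [ 0.675  0.153  1.904 -0.057  1.015  2.187] 0.0
tcp [0.3397 0.3145 0.2404] | row: -0.0688 -0.6615 -0.1703 0.0127 -0.3146 -0.0521 | mm 687 deg 18.3
p30 [0.499 0.458 1.428 0.17  1.66  1.962] 0.0
tcp [0.4129 0.3209 0.2858] | row: 0.0165 -0.6655 -0.1834 -0.0013 -0.8381 -0.055 | mm 690 deg 48.1
p60 [0.404 0.884 0.872 0.346 2.293 1.99 ] 0.0
tcp [0.5029 0.3288 0.2953] | row: 0.1032 -0.6703 -0.1568 -0.0162 -1.3615 -0.0554 | mm 696 deg 78.1
```

Call:
send_rows(
  plan="0 0 -0.006 0 0.02 0;0.001 0 -0.018 0 0.04 0;0.002 0.001 -0.036 0 0.052 0.002;0.004 0.001 -0.056 0 0.052 0.002;0.005 0.001 -0.076 0 0.052 0.002;0.006 0.001 -0.092 0 0.052 0.002;0.007 0.001 -0.1 0 0.052 0.002;0.007 0.001 -0.101 0 0.052 0.002",
)

```text
t: 17.55
tcp_pos: [0.4592, -0.3454, 0.2067]
tcp_rot: [-0.004, 0.974, 0.015, 0.225]
force: [0.1, 0.1, -3.5]
finger_gap: 0.135
```

```bash
python3 - <<'E'
from kin import *
s=read_state();print(s["q"].round(3),s["force"],s["tcp_pos"])
cv2.imwrite("pics/w16.png",read_camera("wrist")[:,:,::-1])
for n,a in [("mid",target([.5,-.05,.2],2,-21)),("mid2",target([.48,.14,.21],4,-21)),("pre",target(ct(-.06,-.005,.24),5,-21,ref=LIP))]:
    q,e=ik(*a,s["q"]); print(n,q,e);rel(*a)
E
```

```text
[-0.889  0.306  1.858  0.531  0.763  0.302] [ 0.0507301   0.0960814  -3.54489405] [ 0.45921037 -0.34535764  0.20672581]
mid [-0.358 -0.216  2.226  0.253  0.726  1.023] 0.0
tcp [ 0.3838 -0.0541  0.2757] | row: -0.0292 -0.2934 -0.0914 0.0012 -0.0006 -0.0042 | mm 309 deg 0.3
mid2 [ 0.292 -0.22   2.203 -0.148  0.722  1.882] 0.0
tcp [0.364  0.1319 0.2857] | row: -0.0376 -0.4799 -0.1064 0.0165 -0.0006 -0.0356 | mm 493 deg 2.2
pre [ 0.852 -0.049  2.037 -0.411  0.86   2.56 ] 0.0
tcp [0.3093 0.3118 0.2942] | row: -0.0781 -0.6614 -0.1354 0.0242 -0.0006 -0.0513 | mm 680 deg 3.2
```

View pics/w16.png

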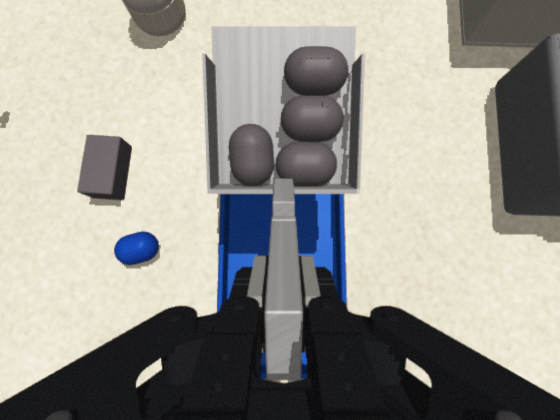

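Call:
send_rows(
  plan="-0.001 -0.008 -0.003 0 0 0;-0.003 -0.026 -0.009 0 0 0;-0.006 -0.054 -0.018 0 0 -0.001;-0.009 -0.09 -0.029 0 0 -0.001;-0.013 -0.126 -0.04 0 0 -0.002;-0.016 -0.162 -0.051 0 0 -0.002;-0.02 -0.198 -0.062 0 0 -0.003;-0.023 -0.234 -0.073 0.001 0 -0.003;-0.027 -0.27 -0.084 0.001 0 -0.004;-0.03 -0.306 -0.092 0.002 0 -0.006",
)

```text
t: 18.85
tcp_pos: [0.3811, -0.0397, 0.276]
tcp_rot: [-0.004, 0.974, 0.018, 0.225]
force: [0.2, -0.1, -3.9]
finger_gap: 0.132
```

```bash
python3 - <<'E'
from kin import *
s=read_state();print(s["q"].round(3),s["force"],s["tcp_pos"])
for n,a in [("mid2",target([.48,.14,.21],4,-21)),("pre",target(ct(-.06,-.005,.24),5,-21,ref=LIP))]:
    rel(*a)
E
```

```text
[-0.339 -0.244  2.24   0.244  0.734  1.047] [ 0.16928206 -0.12139422 -3.90016258] [ 0.38108245 -0.03971767  0.27602307]
tcp [0.364  0.1319 0.2857] | row: -0.0054 -0.1721 -0.0134 0.014 -0.001 -0.0298 | mm 173 deg 1.9
tcp [0.3093 0.3118 0.2942] | row: -0.0449 -0.354 -0.0419 0.0217 -0.001 -0.0455 | mm 359 deg 2.9
```

Call:
send_rows(
  plan="0 -0.03 -0.002 0 0 -0.004;-0.001 -0.066 -0.005 0.005 0 -0.01;-0.003 -0.102 -0.008 0.008 0 -0.018;-0.004 -0.138 -0.011 0.011 0 -0.025;-0.006 -0.174 -0.014 0.014 0 -0.03;-0.013 -0.21 -0.02 0.016 0 -0.033;-0.021 -0.246 -0.026 0.018 0 -0.036;-0.029 -0.282 -0.032 0.019 0 -0.04;-0.038 -0.32 -0.038 0.021 0 -0.043;-0.044 -0.346 -0.042 0.022 0 -0.045",
)

```text
t: 20.1
tcp_pos: [0.3098, 0.3032, 0.2941]
tcp_rot: [-0.01, 0.973, 0.043, 0.225]
force: [0.3, -0.0, -3.7]
finger_gap: 0.134
```

```bash
python3 - <<'E'
from kin import *
cv2.imwrite("pics/w17.png",read_camera("wrist")[:,:,::-1])
crop("side",read_camera("side"),(190,50,350,190),4,"s17")
crop("top",read_camera("top"),(80,140,220,320),4,"t17")
s=read_state();print(s["q"].round(3),s["force"],s["tcp_pos"])
for n,a in [("pre",target(ct(-.06,-.005,.24),5,-21,ref=LIP))]:
    rel(*a)
E
```

```text
[ 0.85  -0.076  2.058 -0.409  0.862  2.553] [-0.52168509  0.13476061 -3.67179182] [0.31032529 0.3025888  0.29389875]
tcp [0.3093 0.3118 0.2942] | row: -0.0 -0.0093 -0.0003 -0.0009 0.0006 0.0018 | mm 9 deg 0.1
```

View pics/w17.png

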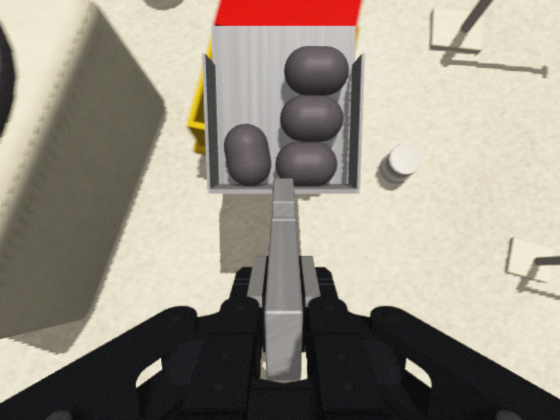

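View pics/s17.png

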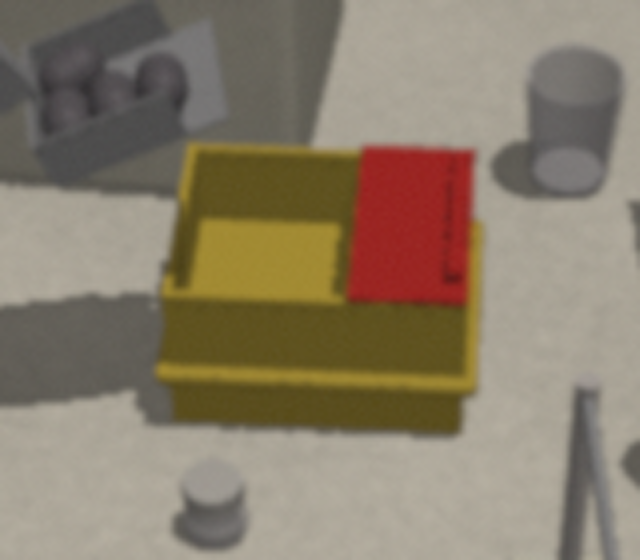

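View pics/t17.png

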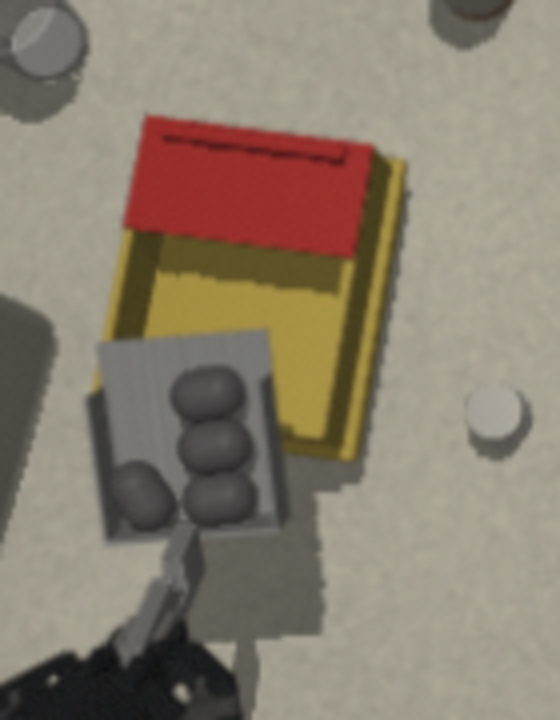

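```bash
python3 - <<'E'
from h import *
R0,p0=Rt()
# scoop pose from tool
Rs=R0*Rtool(0,0).inv(); o=p0-Rs.apply(GRIP)-R0.apply([0,0,pinch_z])
lip=o+Rs.apply(LIP); print(lip, proj("top",lip), Rs.as_euler("ZYX",degrees=True), proj("side",lip))
c,s=np.cos(np.radians(CA)),np.sin(np.radians(CA)); d=lip[:2]-[CX,CY]; print(c*d[0]+s*d[1],-s*d[0]+c*d[1])
cur=(R0,p0)
for nd,z in [(-20,.19),(-14,.165),(-8,.145),(0,.130),(4,.126),(8,.123),(12,.12),(16,.12),(20,.12),(25,.12)]:
    rel(*target(ct(-.06,-.005,z),5,nd,ref=LIP),cur=cur)
E
```

```text
[0.47649614 0.31746452 0.23963475] [[124.59914638 223.3952074 ]] [ 5.11247828e+00 -2.09675997e+01  4.59562341e-03] [[244.43908515  65.05594609]]
-0.057909574023172 -0.013711495599954614
tcp [0.3103 0.3119 0.2471] | row: -0.0198 -0.0093 0.0424 -0.0009 -0.0169 0.0018 | mm 48 deg 1.0
tcp [0.3171 0.3125 0.2391] | row: -0.0171 -0.0093 0.0526 -0.0008 -0.1216 0.0018 | mm 56 deg 7.0
tcp [0.3257 0.3133 0.2353] | row: -0.011 -0.0093 0.0598 -0.0007 -0.2263 0.0019 | mm 62 deg 13.0
tcp [0.3397 0.3145 0.2404] | row: 0.0038 -0.0092 0.0614 -0.0006 -0.366 0.0019 | mm 62 deg 21.0
tcp [0.3477 0.3152 0.2456] | row: 0.0133 -0.0092 0.0602 -0.0005 -0.4358 0.0019 | mm 62 deg 25.0
tcp [0.3563 0.3159 0.2513] | row: 0.0236 -0.0092 0.0589 -0.0005 -0.5056 0.002 | mm 64 deg 29.0
tcp [0.3655 0.3167 0.2563] | row: 0.0341 -0.0092 0.0584 -0.0004 -0.5754 0.002 | mm 68 deg 33.0
tcp [0.3753 0.3176 0.2637] | row: 0.0461 -0.0092 0.0561 -0.0003 -0.6452 0.002 | mm 73 deg 37.0
tcp [0.3855 0.3185 0.2704] | row: 0.0583 -0.0091 0.0546 -0.0003 -0.715 0.002 | mm 80 deg 41.0
tcp [0.3989 0.3197 0.2777] | row: 0.0736 -0.0091 0.0539 -0.0002 -0.8023 0.002 | mm 92 deg 46.0
```

Call:
send_rows(
  plan="-0.01 -0.005 0.02 0 -0.01 0.001;-0.02 -0.009 0.042 0 -0.017 0.002;-0.017 -0.009 0.053 0 -0.122 0.002;-0.011 -0.009 0.06 0 -0.226 0.002;-0.004 -0.009 0.061 0 -0.3 0.002;0.004 -0.009 0.061 0 -0.366 0.002;0.013 -0.009 0.06 0 -0.436 0.002;0.024 -0.009 0.059 0 -0.506 0.002;0.034 -0.009 0.058 0 -0.575 0.002;0.046 -0.009 0.056 0 -0.645 0.002",
)

```text
t: 21.5
tcp_pos: [0.3767, 0.316, 0.2646]
tcp_rot: [0.004, 0.994, 0.042, -0.096]
force: [-0.2, -0.3, -3.3]
finger_gap: 0.133
```

```bash
python3 - <<'E'
from kin import *
crop("side",read_camera("side"),(190,50,350,190),4,"s18")
s=read_state();print(s["q"].round(3),s["force"],s["tcp_pos"])
for nd,z in [(16,.12),(20,.12),(25,.12),(30,.12),(36,.12),(42,.12),(48,.12),(54,.122),(60,.124),(65,.126)]:
    a=target(ct(-.06,-.005,z),5,nd,ref=LIP);rel(*a)
E
```

```text
[0.554 0.295 1.654 0.091 1.366 2.014] [-0.5606626  -1.30467985 -3.41773921] [0.37838727 0.31615881 0.26519309]
tcp [0.3753 0.3176 0.2637] | row: -0.0026 -0.0017 0.0021 -0.0021 0.0021 -0.0033 | mm 4 deg 0.3
tcp [0.3855 0.3185 0.2704] | row: 0.0062 -0.0017 -0.0065 -0.0022 -0.0677 -0.0032 | mm 9 deg 3.9
tcp [0.3989 0.3197 0.2777] | row: 0.0179 -0.0018 -0.0162 -0.0023 -0.1549 -0.0031 | mm 24 deg 8.9
tcp [0.4129 0.3209 0.2838] | row: 0.0305 -0.0019 -0.0249 -0.0025 -0.2422 -0.0031 | mm 39 deg 13.9
tcp [0.4303 0.3224 0.2894] | row: 0.0466 -0.0019 -0.0339 -0.0026 -0.3469 -0.0029 | mm 58 deg 19.9
tcp [0.4482 0.324  0.2933] | row: 0.0635 -0.002 -0.0411 -0.0028 -0.4516 -0.0028 | mm 76 deg 25.9
tcp [0.4664 0.3256 0.2952] | row: 0.081 -0.0021 -0.0465 -0.0029 -0.5564 -0.0027 | mm 93 deg 31.9
tcp [0.4847 0.3272 0.2972] | row: 0.0986 -0.0021 -0.052 -0.0031 -0.6611 -0.0025 | mm 112 deg 37.9
tcp [0.5029 0.3288 0.2973] | row: 0.1165 -0.0022 -0.0556 -0.0032 -0.7658 -0.0024 | mm 129 deg 43.9
tcp [0.5178 0.3301 0.2962] | row: 0.1315 -0.0023 -0.0575 -0.0034 -0.8531 -0.0022 | mm 144 deg 48.9
```

View pics/s18.png

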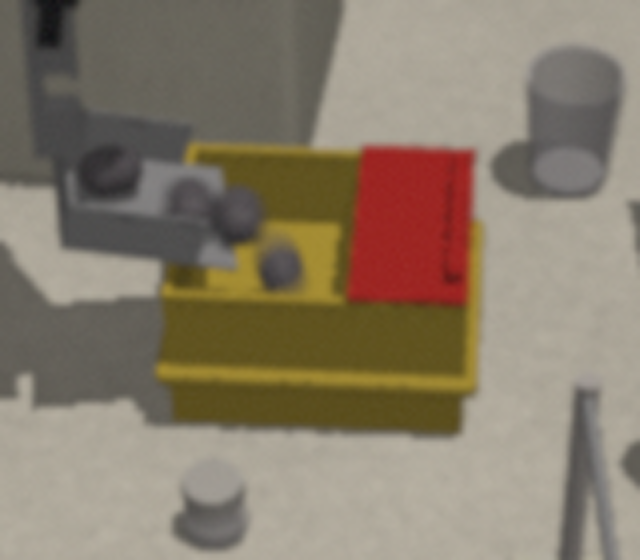

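Two are leaving the lip into the mouth already; continue tipping.

Call:
send_rows(
  plan="0.006 -0.002 -0.0065 0 -0.068 0;0.018 -0.002 -0.016 0 -0.155 0;0.03 -0.002 -0.025 0 -0.242 0;0.046 -0.002 -0.034 0 -0.347 0;0.063 -0.002 -0.041 0 -0.452 0;0.08 -0.002 -0.047 0 -0.556 0;0.08 -0.002 -0.047 0 -0.556 0;0.08 -0.002 -0.047 0 -0.556 0",
)

```text
t: 22.55
tcp_pos: [0.4633, 0.326, 0.2955]
tcp_rot: [0.015, 0.931, 0.04, -0.363]
force: [-1.2, 0.8, -2.6]
finger_gap: 0.129
```

```bash
python3 - <<'E'
from kin import *
crop("side",read_camera("side"),(190,50,350,190),4,"s19")
crop("top",read_camera("top"),(80,140,220,320),4,"t19")
s=read_state();print(s["q"].round(3),s["force"],s["tcp_pos"])
E
```

```text
[0.425 0.689 1.122 0.255 2.032 1.94 ] [-0.72528245 -1.22931297 -3.43004988] [0.46307756 0.32623969 0.29613292]
```

View pics/s19.png

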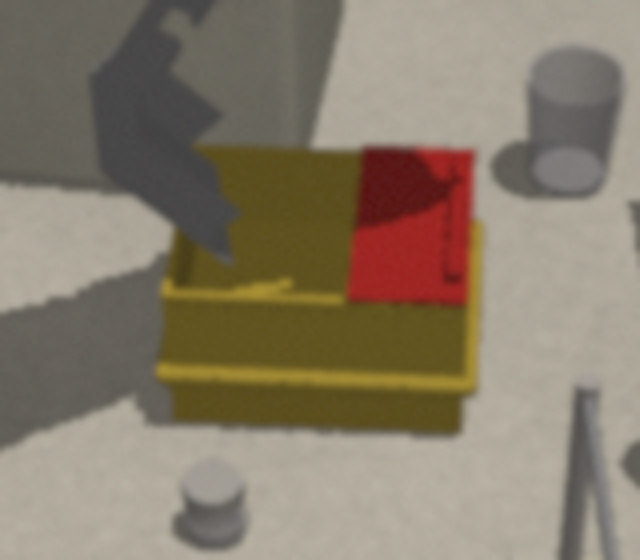

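View pics/t19.png

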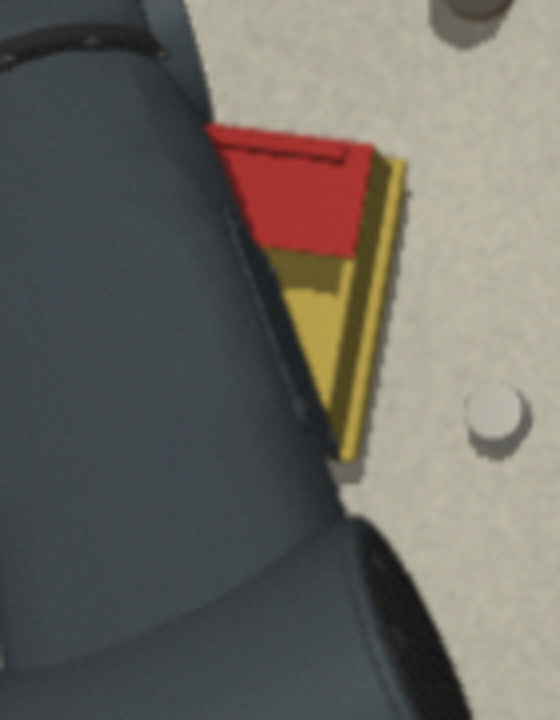

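```bash
python3 - <<'E'
from kin import *
cv2.imwrite("pics/w20.png",read_camera("wrist")[:,:,::-1])
rel(*target(ct(-.06,-.005,.126),5,62,ref=LIP)); rel(*target(ct(-.06,-.005,.2),5,30,ref=LIP)); rel(*target(ct(-.1,-.02,.26),5,25,ref=LIP))
E
```

```text
tcp [0.5089 0.3293 0.2982] | row: 0.0324 0.0009 -0.0325 -0.0019 -0.2507 -0.0007 | mm 46 deg 14.4
tcp [0.4129 0.3209 0.3638] | row: -0.0829 0.001 -0.0155 -0.0016 0.3078 -0.0012 | mm 84 deg 17.6
tcp [0.3573 0.31   0.4177] | row: -0.1609 0.0071 -0.017 -0.0016 0.3951 -0.0013 | mm 162 deg 22.6
```

View pics/w20.png

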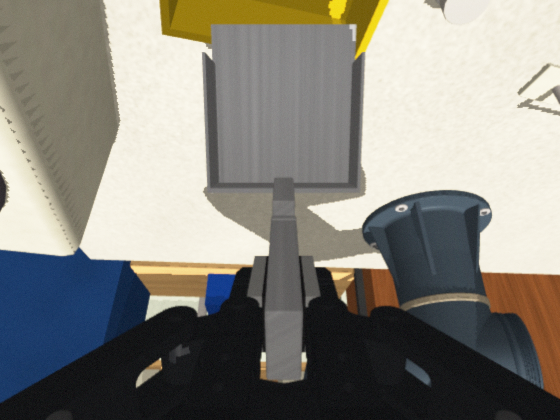

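```bash
cat >> h.py <<'E'
PIN=np.array([.6640,-.010,.190])
us=np.array([.970,0,.242]);hs=np.array([-.242,0,.970]); SL=np.array([-.071,0,.089]); M=np.array([-.056,0,.083])
E
python3 - <<'E'
from kin import *
s=read_state();q0=s["q"]
for n,a in [("up",target(ct(-.07,-.01,.2),3,32,ref=LIP)),("W",target(PIN+[-.13,0,.08],-.6,35,ref=SL)),("A",target(PIN,-.6,35,ref=M+.03*us)),("B",target(PIN,-.6,35,ref=SL-.0094*hs)),("C",target(PIN,-.6,35,ref=SL))]:
    q,e=ik(*a,q0);print(n,q,e);rel(*a);q0=q
E
```

```text
up [0.49  0.419 1.299 0.202 1.852 2.022] 0.0
tcp [0.4079 0.3197 0.3659] | row: -0.0881 0.0018 -0.0136 0.0184 0.2729 0.0276 | mm 89 deg 15.8
W [-0.084  0.56   1.27  -0.039  1.836  1.496] 0.0
tcp [ 0.5389 -0.0101  0.2951] | row: 0.035 0.3416 -0.0311 0.0563 0.2204 0.0778 | mm 345 deg 13.8
A [-0.073  0.807  0.982 -0.034  1.877  1.506] 0.0
tcp [ 0.6321 -0.0097  0.2394] | row: 0.1411 0.3492 -0.053 0.0563 0.2204 0.0778 | mm 380 deg 13.8
B [-0.07   0.924  0.802 -0.033  1.94   1.507] 0.0
tcp [ 0.6723 -0.0101  0.2239] | row: 0.181 0.353 -0.0687 0.0563 0.2204 0.0778 | mm 403 deg 13.8
C [-0.07   0.919  0.834 -0.033  1.914  1.508] 0.0
tcp [ 0.6689 -0.0101  0.2151] | row: 0.1845 0.3527 -0.06 0.0563 0.2204 0.0778 | mm 403 deg 13.8
```

Call:
send_rows(
  plan="-0.02 0 -0.004 0 0.06 0.005;-0.055 0.001 -0.009 0.01 0.16 0.015;-0.088 0.002 -0.0136 0.018 0.27 0.027;-0.075 0.04 -0.02 0.025 0.26 0.03;-0.063 0.09 -0.024 0.03 0.25 0.04;-0.05 0.14 -0.026 0.035 0.24 0.05;-0.035 0.19 -0.028 0.04 0.23 0.06;-0.015 0.24 -0.029 0.05 0.22 0.07;0.01 0.29 -0.03 0.056 0.22 0.078;0.03 0.335 -0.031 0.056 0.22 0.078",
)

```text
t: 23.95
tcp_pos: [0.5352, -0.0054, 0.2977]
tcp_rot: [-0.001, 0.966, -0.005, -0.259]
force: [0.2, -0.7, -2.5]
finger_gap: 0.135
```

```bash
python3 - <<'E'
from kin import *
S=read_camera("side");crop("side",S,(190,50,350,190),4,"s21")
T=read_camera("top");crop("top",T,(80,130,320,270),3,"t21");cv2.imwrite("pics/S21.png",S[:,:,::-1])
cv2.imwrite("pics/w21.png",read_camera("wrist")[:,:,::-1])
s=read_state();print(s["q"].round(3),s["force"],s["tcp_pos"],s["t"])
rel(*target(PIN+[-.13,0,.08],-.6,35,ref=SL))
E
```

```text
[-0.08   0.545  1.279 -0.036  1.843  1.504] [-0.15662478  0.92974211 -2.69994073] [ 0.53492436 -0.0052734   0.29723837] 24.1
tcp [ 0.5389 -0.0101  0.2951] | row: 0.0046 0.0047 -0.0002 -0.0003 0.0028 -0.0028 | mm 7 deg 0.2
```

View pics/s21.png

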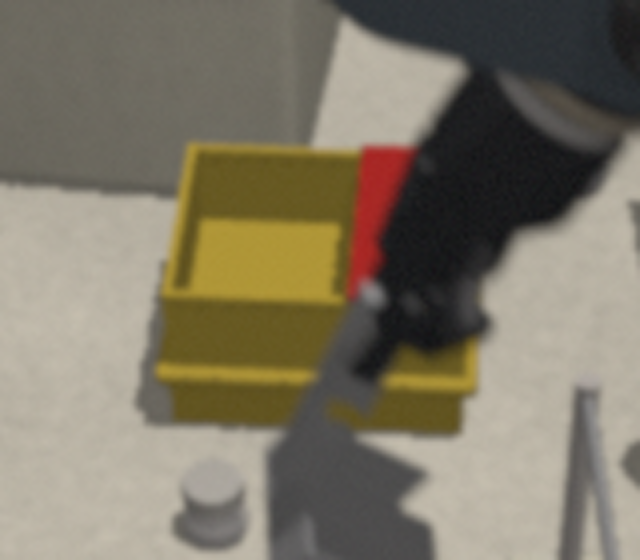

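View pics/t21.png

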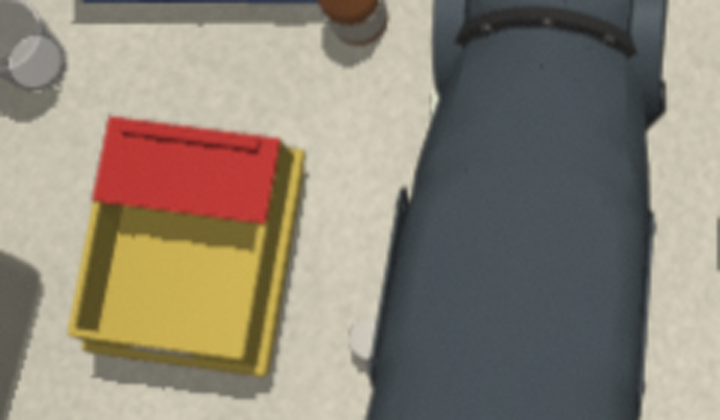

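View pics/S21.png

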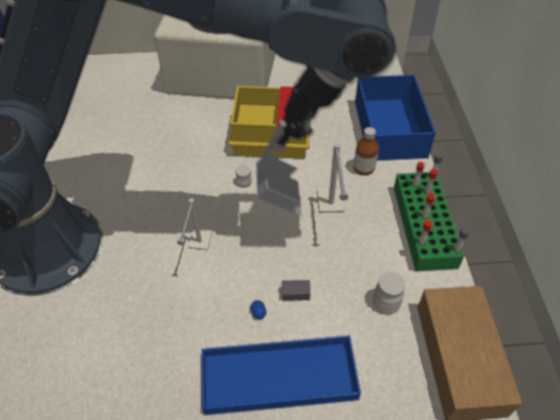

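View pics/w21.png

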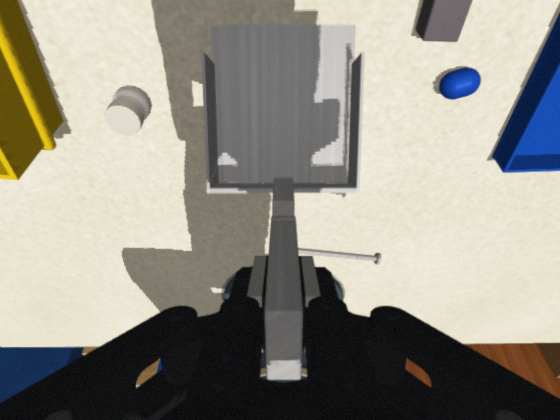

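```bash
python3 - <<'E'
import cv2
a=cv2.imread("pics/w4.png");b=cv2.imread("pics/w21.png")
import numpy as np
cv2.imwrite("pics/cmp.png",np.vstack([cv2.resize(a[0:210,190:380],None,fx=3,fy=1.4),cv2.resize(b[0:210,190:380],None,fx=3,fy=1.4)]))
E
python3 - <<'E'
from h import *
R0=Rn.identity();p0=np.zeros(3)
B=Rtool(0,0).inv(); tb=B.apply(-(GRIP+Rtool(0,0).apply([0,0,pinch_z])))
def P(x,a): # x: dx,dy,dz tool, pitch,
    return B.apply(Rn.from_euler("ZY",[x[4],x[3]]).apply((np.array(a)*1e-3-GRIP))+GRIP)+tb+x[:3]
def fit(obs):
    f=lambda x:np.concatenate([pw(P(x,a),R0,p0)-b for a,b in obs])
    r=least_squares(f,np.zeros(5));print((r.x[:3]*1e3).round(2),"mm pitch(nd)",np.degrees(r.x[3]).round(2),"yaw",np.degrees(r.x[4]).round(2),r.fun.round(1).reshape(-1,2).tolist())
k=[(55,49,2),(55,-49,2),(-55,49,34),(-55,-49,34),(-104,6,152),(-104,-6,152)]
fit(list(zip(k,[(210,20),(357,22),(207,188),(361,188),(268,380),(301,380)])))
fit(list(zip(k,[(211,25),(354.5,25),(206,190),(359.5,190),(267,378),(301,378)])))
E
```

```text
[0.59 1.25 0.17] mm pitch(nd) 0.1 yaw 0.04 [[0.6, -0.0], [0.1, -2.0], [0.3, 1.7], [-0.6, 1.8], [-1.1, -0.4], [0.9, -0.4]]
[1.27 0.96 0.21] mm pitch(nd) 1.22 yaw 0.23 [[-0.6, -0.5], [0.6, -1.0], [0.9, 1.7], [0.1, 1.3], [-0.9, -0.4], [0.3, -0.5]]
```

View pics/cmp.png

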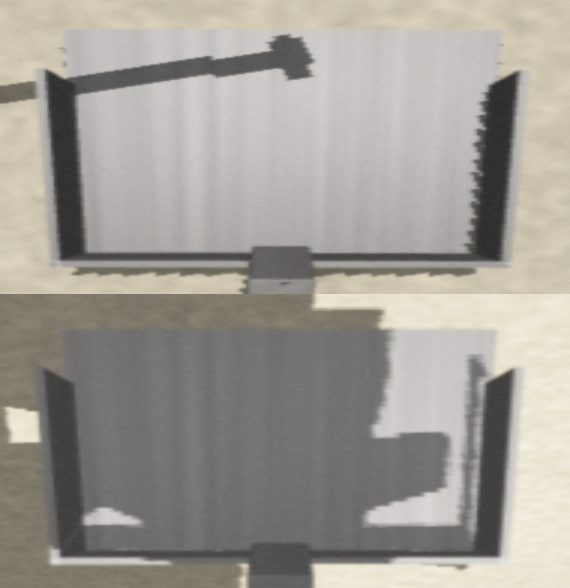

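```bash
python3 - <<'E'
from kin import *
for n,a in [("A",target(PIN,-.6,34,ref=M+.03*us)),("B",target(PIN,-.6,34,ref=SL-.0094*hs)),("C",target(PIN,-.6,34,ref=SL))]:
    rel(*a)
E
```

```text
tcp [ 0.6312 -0.0097  0.2388] | row: 0.1127 0.0031 0.0021 -0.0003 0.0202 -0.0029 | mm 113 deg 1.2
tcp [ 0.6717 -0.0101  0.224 ] | row: 0.1551 0.0029 -0.0054 -0.0003 0.0202 -0.0029 | mm 155 deg 1.2
tcp [ 0.6685 -0.01    0.2152] | row: 0.1567 0.0029 0.0038 -0.0003 0.0202 -0.0029 | mm 157 deg 1.2
```

Call:
send_rows(
  plan="0.02 0.001 0 0 0.01 -0.001;0.05 0.003 0.001 0 0.02 -0.003;0.08 0.003 0.0015 0 0.02 -0.003;0.102 0.003 0.002 0 0.02 -0.003;0.1125 0.003 0.002 0 0.02 -0.003;0.1125 0.003 0.002 0 0.02 -0.003;0.1125 0.003 0.002 0 0.02 -0.003",
)

```text
t: 24.98
tcp_pos: [0.6311, -0.0078, 0.2401]
tcp_rot: [-0.001, 0.968, -0.004, -0.25]
force: [-0.2, 0.8, -2.7]
finger_gap: 0.135
```

```bash
cat > ov.py <<'E'
from kin import *
import sys
n=sys.argv[1]
S=read_camera("side");s=read_state();R0,p0=Rt()
print(s["force"],s["tcp_pos"],s["t"])
for nn,a in [("A",target(PIN,-.6,34,ref=M+.03*us)),("B",target(PIN,-.6,34,ref=SL-.0094*hs)),("C",target(PIN,-.6,34,ref=SL))]: rel(*a)
B=S[:,:,::-1].copy(); l,t,r,b=270,120,390,240; f=6
B=cv2.resize(B[t:b,l:r],None,fx=f,fy=f,interpolation=cv2.INTER_CUBIC); cv2.imwrite(f"pics/{n}.png",B)
Rs=R0*Rtool(0,0).inv()*Rn.from_euler("Y",1.,degrees=True); o=p0-R0.apply([0,0,pinch_z])-Rs.apply(GRIP)
def L(P,Q,col):
    u,v=[(proj("side",x)[0]-[l,t])*f+[f/2,f/2] for x in(P,Q)]; cv2.line(B,tuple(u.astype(int).tolist()),tuple(v.astype(int).tolist()),col,1)
W=lambda x,y,z:o+Rs.apply(np.array([x,y,z])*1e-3)
for y in(-6,6):
    L(W(-104,y,152),W(-74,y,160),(0,255,0));L(W(-74,y,160),W(-74+.242*130,y,160-.97*130),(0,255,0));L(W(-104,y,152),W(-104+.242*130,y,152-.97*130),(0,255,0))
    m=M-8.5e-3*hs; m2=M+8.5e-3*hs; dd=.02*us
    for q in (m,m2): L(o+Rs.apply(q+[0,y*1e-3,0]),o+Rs.apply(q-dd+[0,y*1e-3,0]),(0,255,255))
L(W(55,49,2),W(55,-49,2),(255,0,255))
L([PIN[0]+.0007,.076,.19],[PIN[0]-.0007,-.059,.19],(0,0,255))
cv2.imwrite(f"pics/{n}o.png",B)
E
python3 ov.py s22
```

```text
[-0.54187148  0.36409862 -2.58032113] [ 0.63108997 -0.00782919  0.24016109] 25.025
tcp [ 0.6312 -0.0097  0.2388] | row: 0.0008 0.0018 0.0011 0.001 -0.0008 0.0024 | mm 2 deg 0.2
tcp [ 0.6717 -0.0101  0.224 ] | row: 0.0434 0.0019 -0.0055 0.001 -0.0008 0.0024 | mm 44 deg 0.2
tcp [ 0.6685 -0.01    0.2152] | row: 0.0448 0.0019 0.0038 0.001 -0.0008 0.0024 | mm 45 deg 0.2
```

View pics/s22.png

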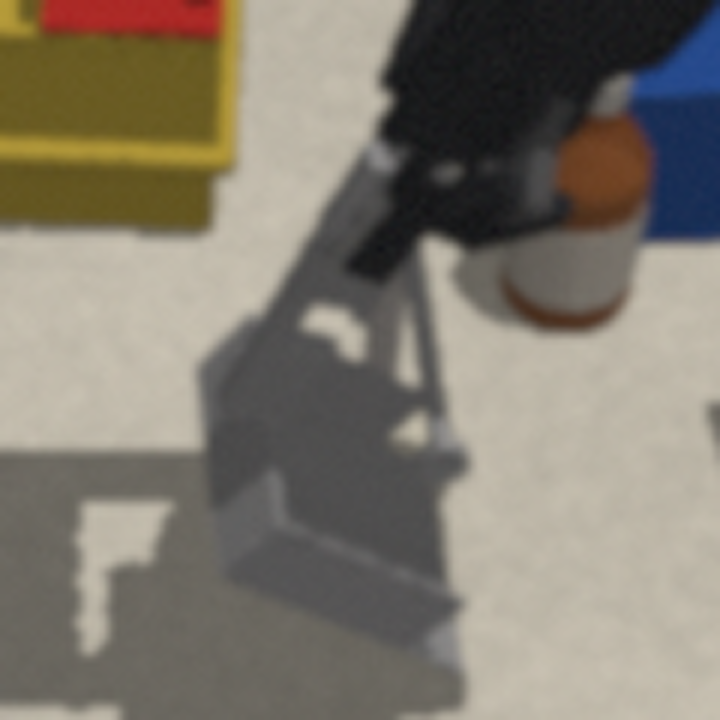

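View pics/s22o.png

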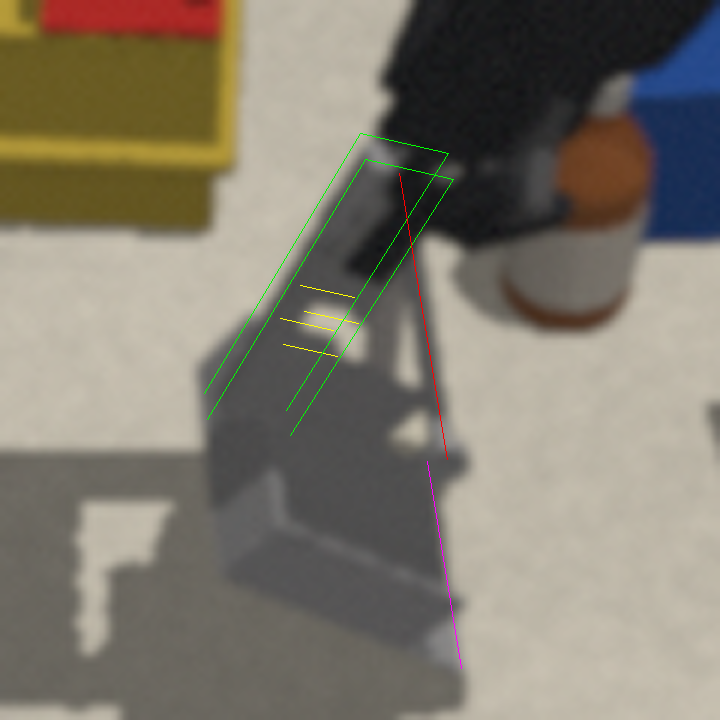

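Call:
send_rows(
  plan="0.01 0.001 -0.001 0 0 0;0.02 0.0015 -0.0025 0 0 0;0.028 0.0015 -0.0035 0 0 0;0.034 0.0015 -0.0045 0 0 0;0.034 0.0015 -0.0045 0 0 0",
)

```text
t: 25.65
tcp_pos: [0.6634, -0.0098, 0.2262]
tcp_rot: [-0.001, 0.968, -0.004, -0.251]
force: [-0.2, -0.1, -2.7]
finger_gap: 0.136
```

```bash
python3 ov.py s23
```

```text
[-0.02970829 -0.45029806 -2.64424894] [ 0.66325319 -0.00979494  0.22655291] 25.7
tcp [ 0.6312 -0.0097  0.2388] | row: -0.034 0.0001 0.0048 0.0008 0.0004 0.0022 | mm 34 deg 0.1
tcp [ 0.6717 -0.0101  0.224 ] | row: 0.0086 0.0002 -0.0019 0.0008 0.0004 0.0022 | mm 9 deg 0.1
tcp [ 0.6685 -0.01    0.2152] | row: 0.0101 0.0002 0.0074 0.0008 0.0004 0.0022 | mm 13 deg 0.1
```

View pics/s23.png

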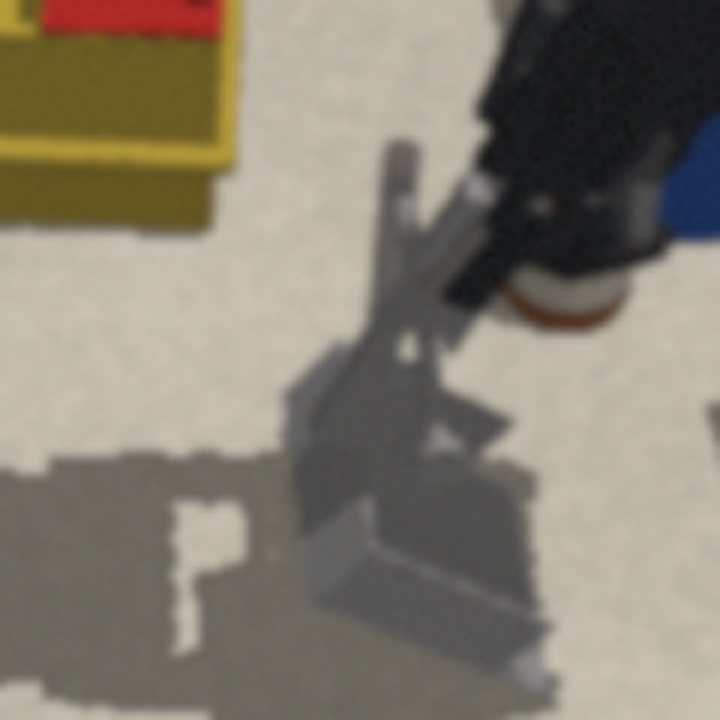

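View pics/s23o.png

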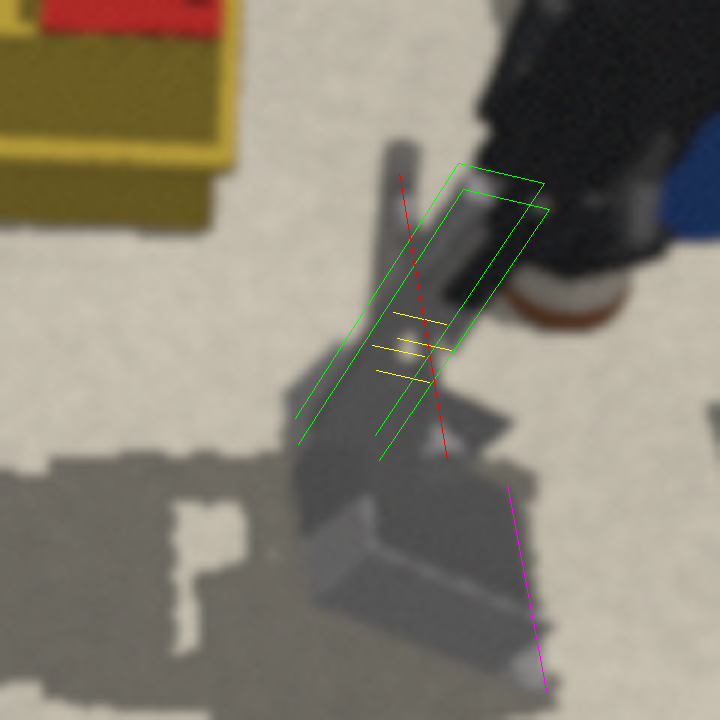

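Call:
send_rows(
  plan="0.004 0 -0.001 0 0 0;0.0085 0 -0.002 0 0 0;0.0085 0 -0.002 0 0 0",
)

```text
t: 26.08
tcp_pos: [0.6718, -0.0099, 0.2242]
tcp_rot: [-0.001, 0.968, -0.004, -0.251]
force: [-0.4, 0.5, -3.8]
finger_gap: 0.127
```

```bash
python3 ov.py s24
```

```text
[ 0.19720969 -0.64006832 -2.86167315] [ 0.67167886 -0.00984769  0.22425917] 26.125
tcp [ 0.6312 -0.0097  0.2388] | row: -0.0424 0.0001 0.0069 0.0009 0.0003 0.0022 | mm 43 deg 0.1
tcp [ 0.6717 -0.0101  0.224 ] | row: 0.0001 0.0002 0.0002 0.0009 0.0003 0.0022 | mm 0 deg 0.1
tcp [ 0.6685 -0.01    0.2152] | row: 0.0016 0.0002 0.0095 0.0009 0.0003 0.0022 | mm 10 deg 0.1
```

View pics/s24.png

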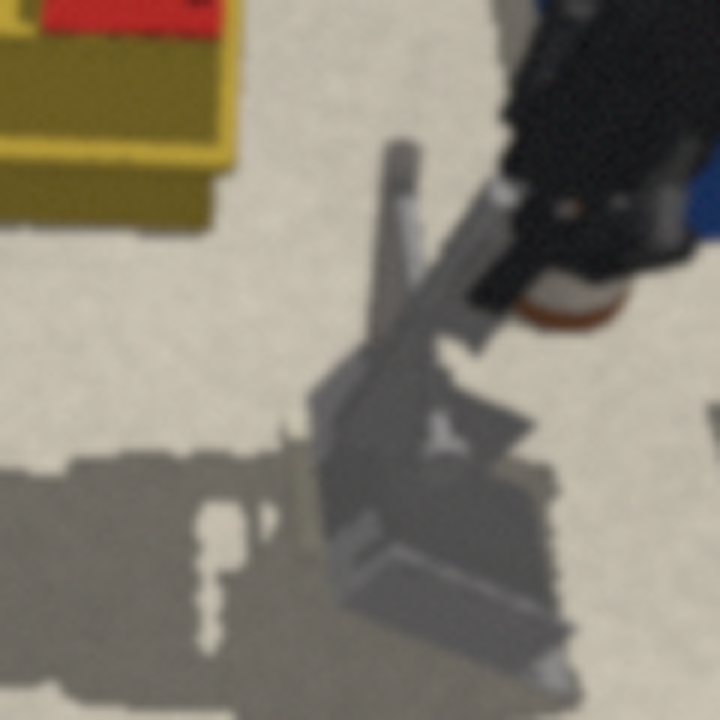

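Call:
send_rows(
  plan="0.0005 0 0.003 0 0 0;0.001 0 0.006 0 0 0;0.0013 0 0.0075 0 0 0;0.0013 0 0.0075 0 0 0",
)

```text
t: 26.62
tcp_pos: [0.669, -0.0098, 0.2171]
tcp_rot: [-0.001, 0.968, -0.004, -0.251]
force: [0.1, 0.4, -2.7]
finger_gap: 0.127
```

Call:
send_rows(
  plan="0.0002 0 0.0015 0 0 0;0.0002 0 0.0015 0 0 0",
)

```text
t: 26.88
tcp_pos: [0.6685, -0.0098, 0.2157]
tcp_rot: [-0.001, 0.968, -0.004, -0.251]
force: [-0.3, 0.5, -2.4]
finger_gap: 0.136
```

```bash
python3 ov.py s25
```

```text
[-0.05536533 -0.18350798 -3.71755881] [ 0.66853882 -0.00984106  0.21582163] 26.925
tcp [ 0.6312 -0.0097  0.2388] | row: -0.0438 0.0001 -0.002 0.0009 0.0002 0.0022 | mm 44 deg 0.1
tcp [ 0.6717 -0.0101  0.224 ] | row: -0.0012 0.0002 -0.0087 0.0009 0.0002 0.0022 | mm 9 deg 0.1
tcp [ 0.6685 -0.01    0.2152] | row: 0.0003 0.0002 0.0006 0.0009 0.0002 0.0022 | mm 1 deg 0.1
```

View pics/s25.png

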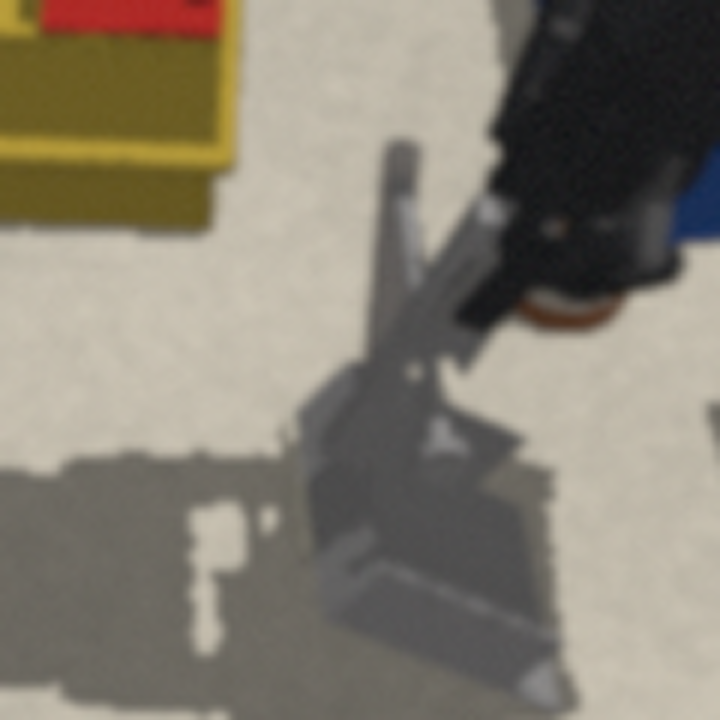

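Call:
send_rows(
  plan="0.0003 0 0.001 0 0 0;0.0004 0 0.0015 0 0 0",
)

```text
t: 27.18
tcp_pos: [0.6682, -0.0098, 0.2142]
tcp_rot: [-0.001, 0.968, -0.004, -0.25]
force: [-0.5, 1.0, -2.5]
finger_gap: 0.134
```

Call:
send_rows(
  plan="0.0003 0 0.001 0 0 0;0.0004 0 0.0015 0 0 0",
)

```text
t: 27.42
tcp_pos: [0.668, -0.0098, 0.2138]
tcp_rot: [-0.001, 0.968, -0.004, -0.25]
force: [1.3, -0.7, 6.8]
finger_gap: 0.131
```

Call:
send_rows(
  plan="0 0 -0.0008 0 0 0;0 0 -0.0008 0 0 0",
)

```text
t: 27.68
tcp_pos: [0.6682, -0.0098, 0.2139]
tcp_rot: [-0.001, 0.968, -0.004, -0.25]
force: [-0.5, 0.7, 4.2]
finger_gap: 0.129
```

```bash
python3 ov.py s26; python3 -c "
import cv2
from workcell import *
cv2.imwrite('pics/t26.png',cv2.resize(read_camera('top')[100:260,200:340,::-1],None,fx=4,fy=4))"
```

```text
[-0.60906373 -0.0983849   5.15696841] [ 0.66817695 -0.00980808  0.21387166] 27.725
tcp [ 0.6312 -0.0097  0.2388] | row: -0.0444 0.0001 -0.0039 0.0008 0.0 0.0021 | mm 45 deg 0.1
tcp [ 0.6717 -0.0101  0.224 ] | row: -0.0018 0.0002 -0.0106 0.0008 0.0 0.0021 | mm 11 deg 0.1
tcp [ 0.6685 -0.01    0.2152] | row: -0.0004 0.0002 -0.0013 0.0008 0.0 0.0021 | mm 1 deg 0.1
```

View pics/s26.png

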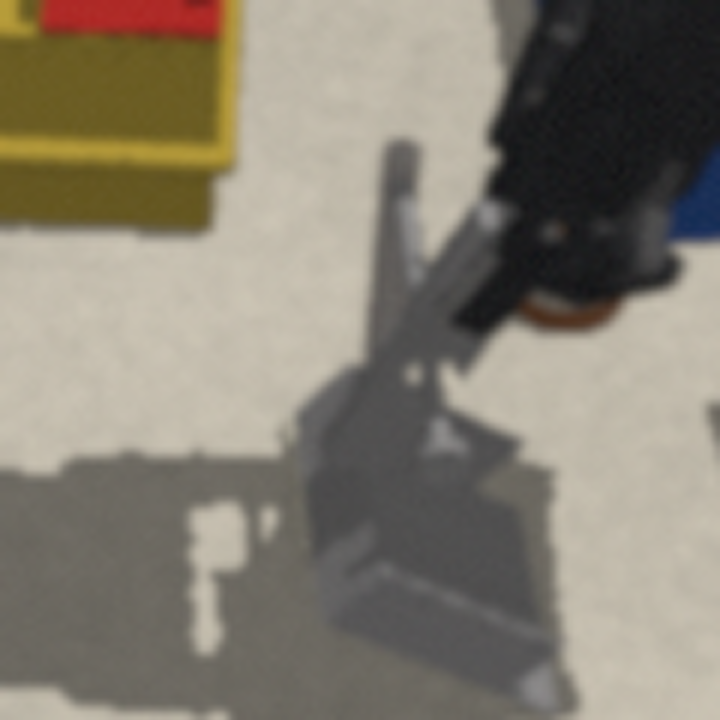

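Call:
send_rows(
  plan="0 0 0 0 0 0;0 0 0 0 0 0;0 0 0 0 0 0;0 0 0 0 0 0",
  hand=0.4,
)

```text
t: 28.28
tcp_pos: [0.6682, -0.0099, 0.2134]
tcp_rot: [-0.001, 0.968, -0.004, -0.251]
force: [0.1, -0.1, -0.5]
finger_gap: 0.3
```

```bash
python3 ov.py s27
```

```text
[-0.11472212 -0.10737281 -0.03242194] [ 0.66817508 -0.00984668  0.21342811] 28.325
tcp [ 0.6312 -0.0097  0.2388] | row: -0.0446 0.0001 -0.0043 0.0008 0.0002 0.0021 | mm 45 deg 0.1
tcp [ 0.6717 -0.0101  0.224 ] | row: -0.0021 0.0002 -0.011 0.0008 0.0002 0.0021 | mm 11 deg 0.1
tcp [ 0.6685 -0.01    0.2152] | row: -0.0006 0.0002 -0.0017 0.0008 0.0002 0.0021 | mm 2 deg 0.1
```

View pics/s27.png

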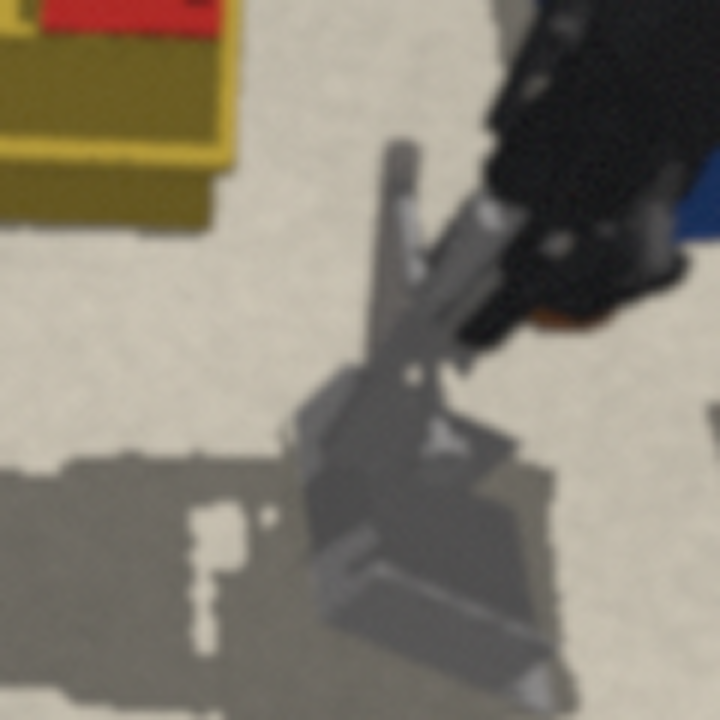

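Call:
send_rows(
  plan="0 0 0 0 0 0;0 0 0 0 0 0;0 0 0 0 0 0;0 0 -0.01 0 0 0;0 0 -0.03 0 0 0;0 0 -0.06 0 0 0;0 0 -0.1 0 0 0;0 0 -0.14 0 0 0",
  hand=-0.4,
)

```text
t: 29.32
tcp_pos: [0.7343, -0.0105, 0.3331]
tcp_rot: [-0.001, 0.968, -0.004, -0.249]
force: [1.2, -0.8, 0.3]
finger_gap: 0.697
```

```bash
python3 ov.py s28
```

```text
[ 1.18839631 -0.71555384  3.62798205] [ 0.73597166 -0.01058869  0.3364076 ] 29.375
tcp [ 0.6312 -0.0097  0.2388] | row: -0.0455 -0.0001 0.1358 0.0013 -0.0089 0.0019 | mm 143 deg 0.5
tcp [ 0.6717 -0.0101  0.224 ] | row: -0.0029 -0.0 0.1295 0.0013 -0.0089 0.0019 | mm 129 deg 0.5
tcp [ 0.6685 -0.01    0.2152] | row: -0.0015 -0.0 0.1388 0.0013 -0.0089 0.0019 | mm 139 deg 0.5
```

View pics/s28.png

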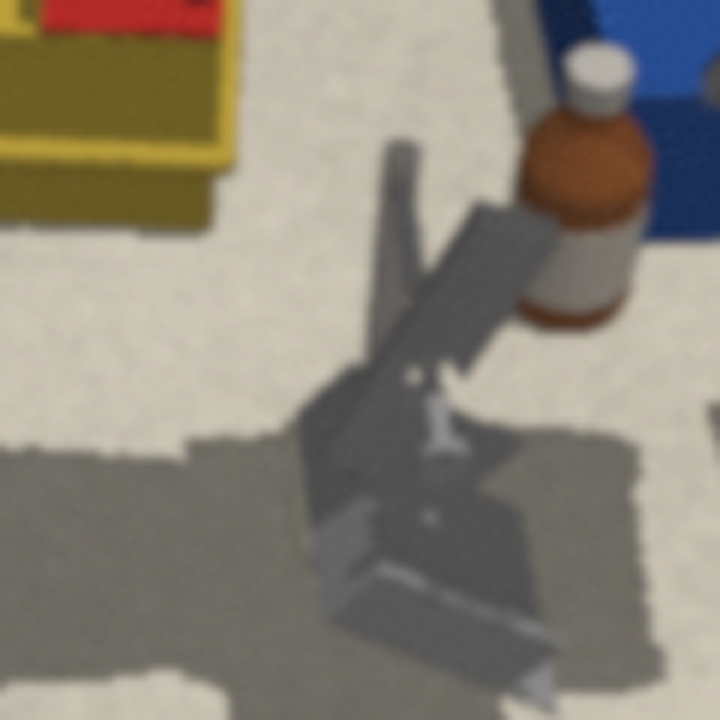

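```bash
python3 - <<'E'
from kin import *
s=read_state();q0=s["q"]
for p,t in [((.30,.27,.30),20),((.30,.27,.26),30),((.33,.27,.30),30),((.3,.25,.3),35)]:
    R=Rtool(10,0,t); q,e=ik(R,np.array(p),np.array([.8,0,2,-.4,.8,2.5])); print(p,t,q,e); rel(R,np.array(p))
    k=get_calibration("wrist")["tool_from_camera"]; print("cam",np.array(p)+R.apply(k[:3,3]),R.apply(k[:3,2]))
R0,p0=Rt(); rel(R0,p0+[-.1,.05,.1])
E
```

```text
(0.3, 0.27, 0.3) 20 [ 0.728 -0.127  2.068 -0.229  0.915  2.238] 0.0
tcp [0.3  0.27 0.3 ] | row: -0.3678 -0.277 0.241 -0.0137 0.844 -0.1878 | mm 520 deg 49.5
cam [0.31854437 0.27250411 0.45789198] [ 0.06235978  0.01056109 -0.99799786]
(0.3, 0.27, 0.26) 30 [ 0.793 -0.129  2.22  -0.484  0.671  2.514] 0.0
tcp [0.3  0.27 0.26] | row: -0.3488 -0.277 0.2762 0.0028 1.018 -0.1909 | mm 524 deg 59.3
cam [0.29126351 0.26769375 0.41874003] [ 0.23208121  0.04048755 -0.97185342]
(0.33, 0.27, 0.3) 30 [ 0.727 -0.132  2.117 -0.398  0.743  2.362] 0.0
tcp [0.33 0.27 0.3 ] | row: -0.3415 -0.2773 0.2267 0.0028 1.018 -0.1909 | mm 495 deg 59.3
cam [0.32126351 0.26769375 0.45874003] [ 0.23208121  0.04048755 -0.97185342]
(0.3, 0.25, 0.3) 35 [ 0.778 -0.235  2.225 -0.529  0.701  2.505] 0.0
tcp [0.3  0.25 0.3 ] | row: -0.3677 -0.257 0.2409 0.0112 1.105 -0.1921 | mm 509 deg 64.3
cam [0.27767233 0.24529726 0.45735121] [ 0.31461414  0.05504034 -0.94762255]
tcp [0.636  0.0394 0.4364] | row: -0.136 -0.0492 -0.04 0.0 0.0 0.0 | mm 150 deg 0.0
```

Call:
send_rows(
  plan="-0.02 -0.01 -0.04 0 0 0;-0.07 -0.03 -0.05 0 0.1 -0.02;-0.136 -0.05 -0.04 0 0.28 -0.05;-0.17 -0.09 0.01 0 0.45 -0.08;-0.21 -0.13 0.06 0 0.6 -0.1;-0.26 -0.17 0.11 0.005 0.77 -0.13;-0.31 -0.21 0.16 0.008 0.93 -0.16;-0.345 -0.24 0.21 0.01 1.1 -0.19;-0.368 -0.257 0.241 0.011 1.105 -0.192;-0.368 -0.257 0.241 0.011 1.105 -0.192",
)

```text
t: 30.62
tcp_pos: [0.4039, 0.1897, 0.3346]
tcp_rot: [-0.028, 0.951, 0.083, 0.298]
force: [0.5, 2.3, -0.2]
finger_gap: 0.705
```

```bash
python3 - <<'E'
from kin import *
S=read_camera("side");cv2.imwrite("pics/S29.png",S[:,:,::-1])
T=read_camera("top");cv2.imwrite("pics/T29.png",T[:,:,::-1])
cv2.imwrite("pics/w29.png",read_camera("wrist")[:,:,::-1])
print([(np.round(d["rect"]).tolist(),round(d["conf"],2)) for c in("wrist","side","top") for d in recognise(c,"stopper1")])
print(read_state()["t"],read_state()["force"])
E
```

```text
[([247.0, 300.0, 268.0, 321.0], 0.57), ([334.0, 231.0, 351.0, 241.0], 0.52)]
30.925 [-0.85379774 -0.1842265   0.77070402]
```

View pics/w29.png

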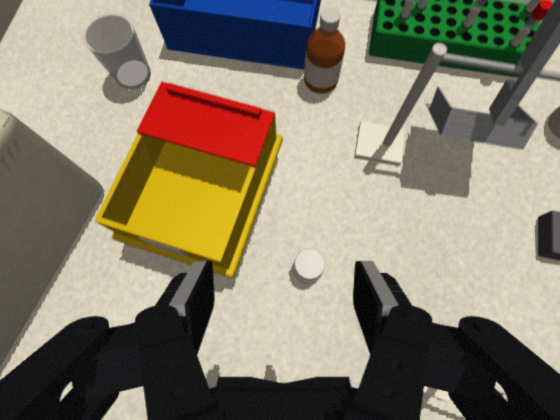

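View pics/S29.png

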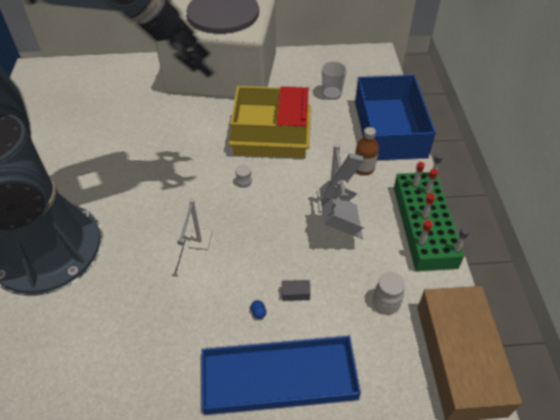

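View pics/T29.png

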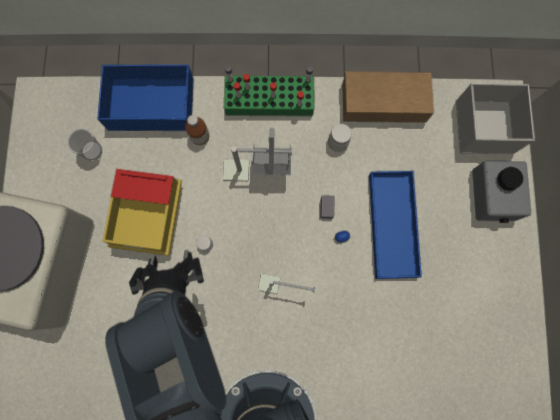

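```bash
python3 - <<'E'
from kin import *
cv2.imwrite("pics/w30.png",read_camera("wrist")[:,:,::-1])
S=cv2.imread("pics/S29.png")[:,:,::-1];crop("s",S,(290,120,390,250),5,"s30")
R0,p0=Rt();print(p0)
p=np.array([.30,.27,.24]);R=Rtool(5,0,38);q,e=ik(R,p,read_state()["q"]);print(q,e);rel(R,p)
E
```

```text
[0.40819298 0.18939529 0.33621101]
[ 0.851 -0.101  2.287 -0.757  0.606  2.87 ] 0.039
tcp [0.3  0.27 0.24] | row: -0.131 -0.0978 0.0268 -0.0526 0.0599 0.068 | mm 166 deg 6.0
```

View pics/w30.png

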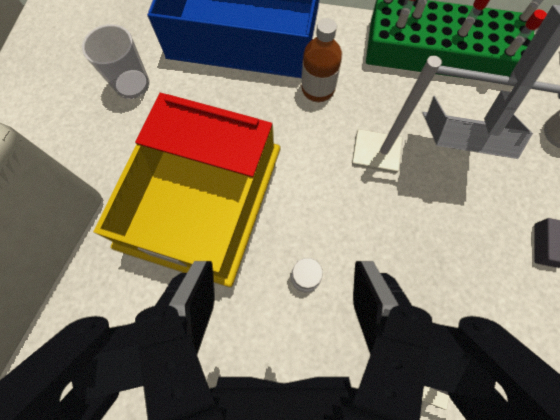

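View pics/s30.png

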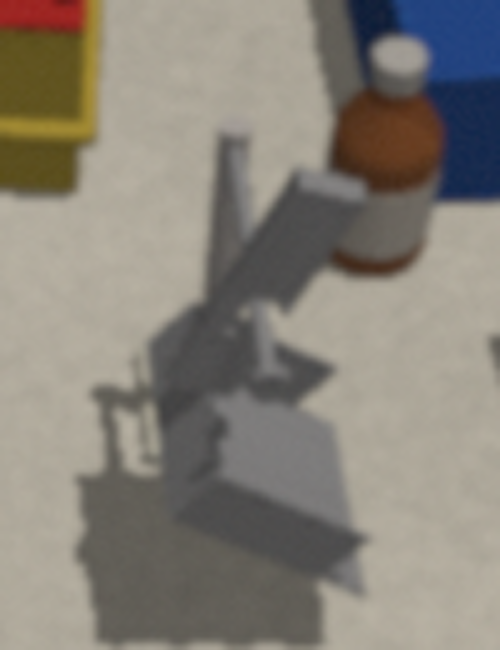

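```bash
python3 - <<'E'
from kin import *
for p,y,t in [([.30,.24,.2],25,45),([.30,.22,.18],30,45),([.30,.22,.2],33,55),([.28,.22,.2],33,55),([.3,.24,.17],30,60)]:
    p=np.array(p);R=Rtool(y,0,t);q,e=ik(R,p,read_state()["q"]);print(q,e);rel(R,p)
    k=get_calibration("wrist")["tool_from_camera"]; print("cam",np.array(p)+R.apply(k[:3,3]),R.apply(k[:3,2]))
E
```

```text
[ 0.629 -0.16   2.514 -1.163  0.126  2.87 ] 0.0389
tcp [0.3  0.24 0.2 ] | row: -0.1579 -0.0682 0.0568 0.1669 0.1807 -0.2039 | mm 181 deg 18.3
cam [0.25448073 0.21801285 0.35082264] [ 0.43394981  0.20317579 -0.87772841]
[ 0.558 -0.145  2.552 -1.275  0.07   2.87 ] 0.0685
tcp [0.3  0.22 0.18] | row: -0.1721 -0.0484 0.0712 0.2229 0.1798 -0.271 | mm 192 deg 22.6
cam [0.25657026 0.19412925 0.33082264] [ 0.41459057  0.24022386 -0.87772841]
[ 0.453 -0.189  2.65   2.77   0.263 -1.285] 0.0283
tcp [0.3  0.22 0.2 ] | row: -0.1608 -0.0485 0.0548 0.2837 0.3513 -0.2889 | mm 177 deg 30.7
cam [0.23666293 0.17804587 0.33975397] [ 0.52317171  0.34063962 -0.78118885]
[ 0.525 -0.241  2.65   2.966  0.156 -1.429] 0.0715
tcp [0.28 0.22 0.2 ] | row: -0.177 -0.0519 0.0436 0.2837 0.3513 -0.2889 | mm 190 deg 30.7
cam [0.21666293 0.17804587 0.33975397] [ 0.52317171  0.34063962 -0.78118885]
[ 0.6   -0.108  2.526 -1.253  0.07   2.87 ] 0.3419
tcp [0.3  0.24 0.17] | row: -0.175 -0.0681 0.0815 0.2581 0.4389 -0.2412 | mm 205 deg 32.3
cam [0.22425587 0.19547253 0.30260105] [ 0.59718849  0.34564682 -0.72380535]
```

```bash
python3 - <<'E'
from kin import *
p=np.array([.3,.23,.29]);R=Rtool(16,0,33);q,e=ik(R,p,read_state()["q"]);print(q,e);rel(R,p)
E
```

```text
[ 0.665 -0.276  2.268 -0.351  0.64   2.185] 0.0
tcp [0.3  0.23 0.29] | row: -0.1083 -0.0585 -0.0183 0.0572 -0.0275 -0.0894 | mm 124 deg 6.3
```

Call:
send_rows(
  plan="-0.03 -0.02 -0.005 0.02 -0.01 -0.03;-0.07 -0.04 -0.012 0.04 -0.02 -0.06;-0.108 -0.058 -0.018 0.057 -0.027 -0.089;-0.108 -0.058 -0.018 0.057 -0.027 -0.089;-0.108 -0.058 -0.018 0.057 -0.027 -0.089;-0.108 -0.058 -0.018 0.057 -0.027 -0.089;-0.108 -0.058 -0.018 0.057 -0.027 -0.089",
)

```text
t: 31.85
tcp_pos: [0.2998, 0.2294, 0.2892]
tcp_rot: [-0.039, 0.95, 0.133, 0.281]
force: [0.1, -0.6, -0.0]
finger_gap: 0.702
```

```bash
python3 - <<'E'
from kin import *
im=read_camera("wrist");cv2.imwrite("pics/w31.png",im[:,:,::-1])
print([(np.round(d["rect"]).tolist(),round(d["conf"],2)) for d in recognise("wrist","stopper1")])
E
```

```text
[]
```

View pics/w31.png

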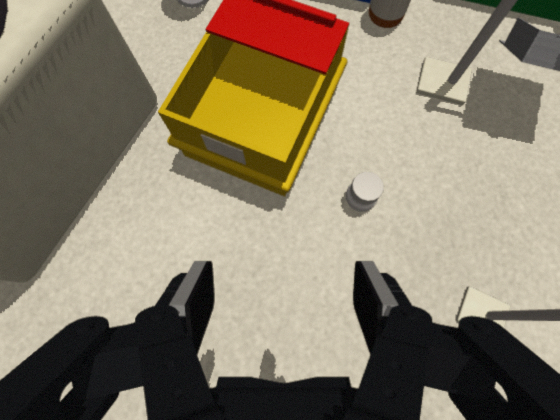

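```bash
python3 - <<'E'
import cv2,numpy as np
im=cv2.imread("pics/w31.png")[0:190,150:360].astype(float)*1.8
cv2.imwrite("pics/w31z.png",cv2.resize(np.clip(im,0,255).astype(np.uint8),None,fx=3.5,fy=3,interpolation=cv2.INTER_CUBIC))
E
```

```text
(no output)
```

View pics/w31z.png

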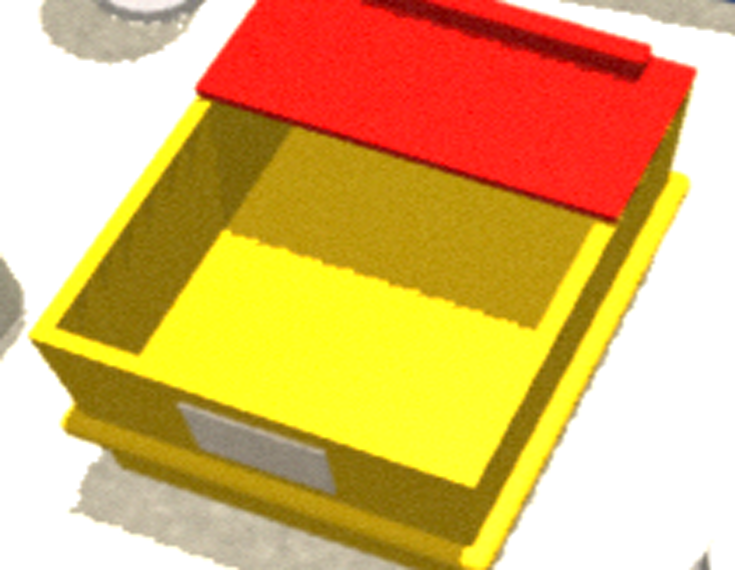

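```bash
python3 - <<'E'
from kin import *
R0,p0=Rt();k=get_calibration("wrist")["tool_from_camera"];o=p0+R0.apply(k[:3,3]);print(o)
c,s=np.cos(np.radians(CA)),np.sin(np.radians(CA))
for y in(-.06,-.03,0,.03,.06):
  for zc in (.115,.110):
    e=np.array(ct(.02,y,zc))
    out=[]
    for z in(.006,.021,.036):
        P=o+(e-o)*(z-o[2])/(e[2]-o[2]); d=P[:2]-[CX,CY]; out+= [round(c*d[0]+s*d[1],3)]
    print(y,zc,out)
E
```

```text
[0.28231189 0.22392908 0.44717677]
-0.06 0.115 [np.float64(0.105), np.float64(0.093), np.float64(0.081)]
-0.06 0.11 [np.float64(0.1), np.float64(0.088), np.float64(0.077)]
-0.03 0.115 [np.float64(0.105), np.float64(0.093), np.float64(0.081)]
-0.03 0.11 [np.float64(0.1), np.float64(0.088), np.float64(0.077)]
0 0.115 [np.float64(0.105), np.float64(0.093), np.float64(0.081)]
0 0.11 [np.float64(0.1), np.float64(0.088), np.float64(0.077)]
0.03 0.115 [np.float64(0.105), np.float64(0.093), np.float64(0.081)]
0.03 0.11 [np.float64(0.1), np.float64(0.088), np.float64(0.077)]
0.06 0.115 [np.float64(0.105), np.float64(0.093), np.float64(0.081)]
0.06 0.11 [np.float64(0.1), np.float64(0.088), np.float64(0.077)]
```

```bash
python3 - <<'E'
from kin import *
R0,p0=Rt(); im=cv2.imread("pics/w31.png")[0:190,150:360].astype(float)*1.8
B=cv2.resize(np.clip(im,0,255).astype(np.uint8),None,fx=3.5,fy=3,interpolation=cv2.INTER_CUBIC)
def L(P,Q,col):
    u,v=[(pw(x,R0,p0)-[150,0])*[3.5,3] for x in(P,Q)]; cv2.line(B,tuple(u.astype(int).tolist()),tuple(v.astype(int).tolist()),col,1)
for x in (-.089,.02,.089): L(ct(x,-.069,.006),ct(x,.069,.006),(255,0,0))
for y in (-.069,.069): L(ct(-.089,y,.006),ct(.089,y,.006),(255,0,0))
for x in (-.095,.095): L(ct(x,-.075,.11),ct(x,.075,.11),(0,128,0))
for y in (-.075,.075): L(ct(-.095,y,.11),ct(.095,y,.11),(0,128,0))
L(ct(.02,-.075,.115),ct(.02,.075,.115),(255,255,255));L(ct(.089,-.069,.11),ct(.089,.069,.11),(255,0,255))
cv2.imwrite("pics/w31o.png",B)
E
```

```text
(no output)
```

View pics/w31o.png

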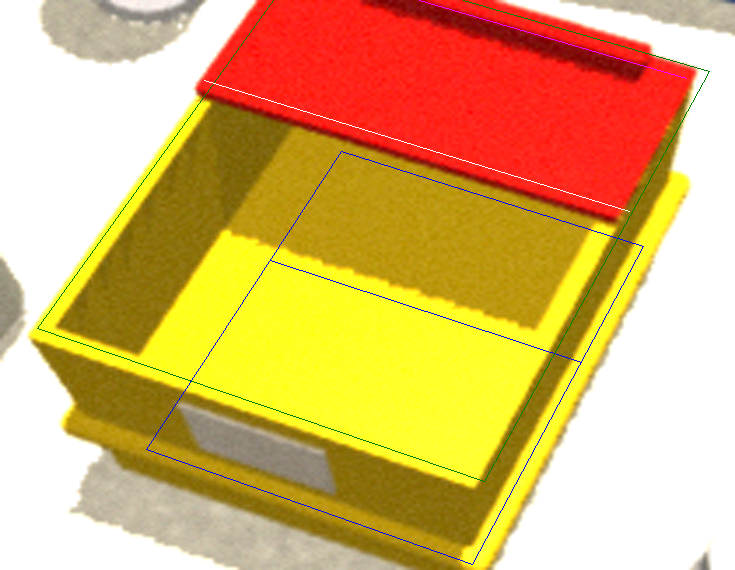

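```bash
python3 - <<'E'
from kin import *
R0,p0=Rt();k=get_calibration("wrist")["tool_from_camera"];o=p0+R0.apply(k[:3,3])
c,s=np.cos(np.radians(CA)),np.sin(np.radians(CA))
def loc(P): d=P[:2]-[CX,CY]; return (c*d[0]+s*d[1]).round(3),(-s*d[0]+c*d[1]).round(3)
for u in [(225,235),(140,352),(290,125),(535,328),(590,220),(475,487)]:
    uv=(150+u[0]/3.5,u[1]/3)
    print(u,{z:tuple(map(float,loc(wray(uv,z,R0,p0)))) for z in(.006,.03,.05,.06,.07)})
for z in(.05,.06):
    e=np.array(ct(.02,0,.111))
    for dz in (0,.015,.03):
        P=o+(e-o)*(z+dz-o[2])/(e[2]-o[2]);print(z,dz,loc(P))
E
```

```text
(225, 235) {0.006: (0.025, 0.092), 0.03: (0.011, 0.08), 0.05: (-0.001, 0.07), 0.06: (-0.007, 0.065), 0.07: (-0.013, 0.06)}
(140, 352) {0.006: (-0.046, 0.095), 0.03: (-0.056, 0.082), 0.05: (-0.065, 0.072), 0.06: (-0.069, 0.067), 0.07: (-0.074, 0.062)}
(290, 125) {0.006: (0.094, 0.096), 0.03: (0.076, 0.084), 0.05: (0.061, 0.073), 0.06: (0.053, 0.068), 0.07: (0.046, 0.063)}
(535, 328) {0.006: (0.029, -0.045), 0.03: (0.015, -0.05), 0.05: (0.003, -0.054), 0.06: (-0.003, -0.056), 0.07: (-0.01, -0.058)}
(590, 220) {0.006: (0.094, -0.043), 0.03: (0.076, -0.048), 0.05: (0.061, -0.052), 0.06: (0.053, -0.054), 0.07: (0.045, -0.056)}
(475, 487) {0.006: (-0.055, -0.055), 0.03: (-0.065, -0.059), 0.05: (-0.073, -0.063), 0.06: (-0.077, -0.065), 0.07: (-0.081, -0.066)}
0.05 0 (np.float64(0.067), np.float64(0.024))
0.05 0.015 (np.float64(0.055), np.float64(0.018))
0.05 0.03 (np.float64(0.044), np.float64(0.012))
0.06 0 (np.float64(0.059), np.float64(0.02))
0.06 0.015 (np.float64(0.048), np.float64(0.014))
0.06 0.03 (np.float64(0.036), np.float64(0.008))
```

```bash
python3 - <<'E'
import cv2,numpy as np
from h import *
T=read_camera("top");S=read_camera("side")
for n,a,b in(("dt","pics/a_top.png",T),("ds","pics/a_side.png",S)):
    A=cv2.imread(a);d=np.abs(cv2.GaussianBlur(A,(5,5),0).astype(int)-cv2.GaussianBlur(np.ascontiguousarray(b[:,:,::-1]),(5,5),0)).max(2)
    cv2.imwrite(f"pics/{n}.png",np.clip(d*4,0,255).astype(np.uint8))
crop("t",T,(90,150,200,270),6,"t32");crop("s",S,(215,70,330,170),6,"s32")
E
```

```text
(no output)
```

View pics/dt.png

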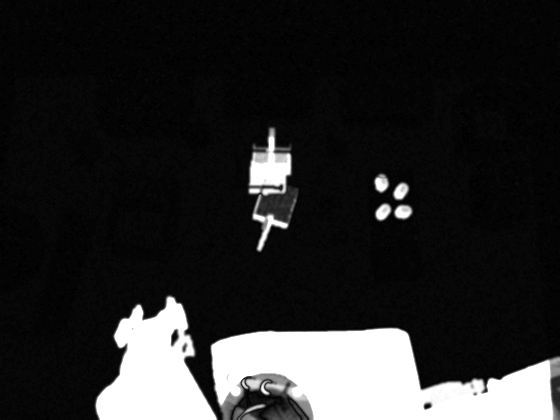

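View pics/ds.png

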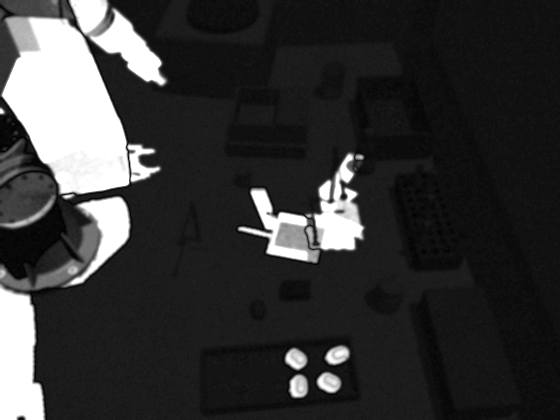

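View pics/s32.png

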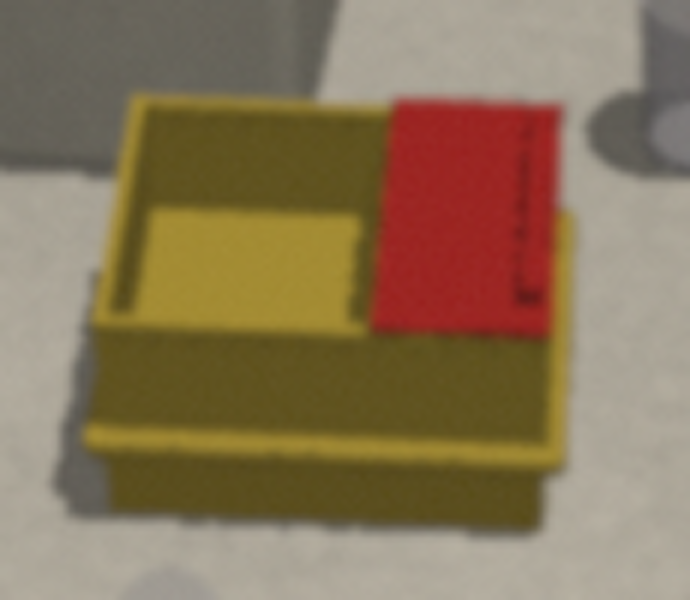

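```bash
python3 - <<'E'
from h import *
S=read_camera("side");T=read_camera("top")
for a,b,bx in((cv2.imread("pics/S29.png")[:,:,::-1],S,(300,130,380,250)),(cv2.imread("pics/T29.png")[:,:,::-1],T,(220,120,300,200))):
    l,t,r,bt=bx; d=np.abs(cv2.GaussianBlur(np.ascontiguousarray(a),(3,3),0).astype(int)-cv2.GaussianBlur(b,(3,3),0))[t:bt,l:r]; print(d.max(),d.mean())
f=5;l,t,r,b=290,120,390,250
B=cv2.resize(np.ascontiguousarray(S[t:b,l:r,::-1]),None,fx=f,fy=f,interpolation=cv2.INTER_CUBIC)
Rs=Rscoop(-.6,35); o=PIN+[0,0,-.0013]-Rs.apply(SL)
for p in [(55,49,2),(55,-49,2),(-55,-49,34),(30,-49,34),(-104,-6,152),(-74,-6,160),(-104,6,152)]:
    u=(proj("side",o+Rs.apply(np.array(p)*1e-3))[0]-[l,t])*f+2; cv2.circle(B,tuple(u.astype(int).tolist()),4,(0,255,0),1)
cv2.imwrite("pics/s33.png",B); print(read_state()["t"])
E
```

```text
3 0.6922569444444444
8 5.5371875
32.15
```

View pics/s33.png

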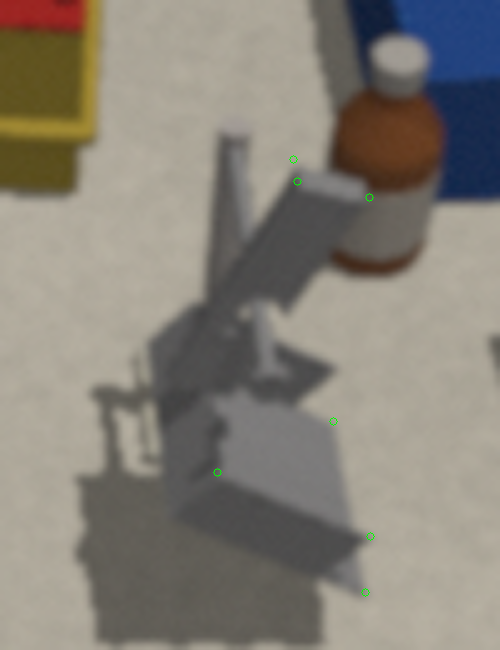

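```bash
python3 -c "
from workcell import *
print(sign_off())"
```

```text
the job is handed in; nothing more can be done
None
```

I scooped all four stoppers out of the tray in one go and tipped them into the container's mouth. Then I hung the scoop on the larger stand's pin, let go and backed off. I handed in at about 32 s of the 67 s allowed.

**What the last checks showed:**
- **Scoop:** It hangs about 35° nose-down, within about 2 px of the model seated on the pin, and the side view did not change between two pictures about 1 s apart. The gripper is clear of everything.
- **Stoppers outside:** The before/after pictures show the tray empty, no stopper anywhere on the bench, and the bystanders where they were.
- **Jam:** Near the tray's end wall the stoppers jammed and the push force rose to about 30 N. I backed off and shook them into the pan. The scoop turned about 1° in the grip, which did not matter.

**One thing I could not confirm:** I could not see the stoppers in the container after the pour. I saw the first ones go into the mouth, the pan was empty afterwards, and nothing was found outside. The visible floor of the container lies at about 50 mm, not 6 mm, so they are probably hidden below it or under the red cover.

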